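# Restock the parts drawer with a scoop of knobs

## Robot

A 7-joint arm with a two-finger parallel gripper is mounted at the origin on the work surface. World frame = base frame: x ahead of the robot, y to its left, z up, the work surface at z = 0. Lengths are in m, angles in rad, forces in N, time in s.
With the tool pointing down it reaches from about 0.425 to 0.875 m from the base axis. Payload 4.7 kg.
Tool frame: the origin (TCP) lies on the centre line of the jaws, within the pads' length; the fingertips stand 14 mm ahead of it and the grasp point (between the pads) lies 5 mm behind it; z points along the fingers, y is the line along which they close (so a half turn about z gives the same grasp; the last joint's range is limited). The gripper opens to 87 mm and grips with 3 to 60 N. Pads are 19 mm wide; open, the fingers measure 117 mm over their backs; the gripper's body (75 mm by 190 mm) begins 51 mm behind the grasp point.
Start: joints at [-1.283, 0.321, -0.07, 1.45, 0.023, 1.371, -0.057], TCP at [0.176, 0.626, 0.237] pointing down, gripper open.
Joint ranges: [-2.86, 2.86], [-0.3, 2.09], [-1.38, 1.24], [0.06, 2.45], [-1.56, 4.7], [0.09, 2.05], [-2.69, 2.69]. Speed limits (rad/s): [2.57, 2.57, 3.14, 3.14, 3.14, 3.14, 3.14].

## Interface

Orientations are given as a rotation vector (axis times angle).
In Python, from bench import ctrl gives the robot as it stands.
- The arm moves only by the tool send_rows, never from a script. Its argument "steps" is a list of rows, each an object of numbers: "tx", "ty", "tz": the shift along the tool's x, y, z in units of 60 mm (1.0 is 60 mm); "turn": the turn about the tool's z in units of 8 degrees (1.0 is 8 degrees); "grip": the opening, from 0 (shut) to 1 (fully open). A call has 1 to 12 rows; each row shifts and turns the commanded pose from where the row before left it, along the tool's axes as they then stand; what a row does not reach is not made up. A row lasts 1/8 s, in which the tool goes at most 62.5 mm and 10.7 degrees, less where a joint would pass 70% of its speed; a pose out of reach is approached as far as the arm can. A call is refused whole if a number of a shift passes 1 or a number of a turn 1, either way. A call with a gripper value outside its range is refused whole. The fingers move at their own pace and stop on an object; "newtons" is the grip in N (left out, the last holds). Time passes only in rows, so rows that do not move let the fingers close. It gives the time, the measured TCP pose, the force, the opening and the grip force at its end, in the units of the state.
- ctrl.get_state(): the state, without advancing time (a new reading comes with each control period).
- ctrl.get_image(name): name is "side" or "top"; returns a dict with "pixels" (384x512x3 uint8, red, green, blue), "K" (3x3 intrinsics, pixels), "dist" ([k1, k2, p1, p2, k3] as OpenCV has them; the pictures are not rectified), "cam_to_world" (4x4, takes a point from camera to world coordinates). Camera axes: x right, y down, z forward; pixel columns grow to the right and rows downward; lengths in m; the calibration is good to about 2 mm. A picture is of the moment at which its call begins. There is no depth.
- ctrl.close_job(): hands the job in; it is judged then, once.
The state is a dict: "time": time; "joint_positions": joint angles; "qd": joint speeds; "joint_torque": joint torques, N m; "position": TCP position; "tool_rot": TCP orientation; "ft_force": force on the tool from outside, world axes, zero at the start; "torque": the same for the moment, N m; "grip_width": opening from 0.0 (shut) to 1.0 (fully open); "grip_force": force on a finger pad.
Only numpy, scipy, OpenCV 4.12 (cv2) and the standard library are available. Lean on these libraries where they do the work, as an engineer would, in place of code of your own. Each camera call takes 0.05 s, during which the arm holds its last target. There are 200 camera calls.

## Task

Restock the open parts drawer: pick up the scoop, scoop red ball knobs out of the blue bin and tip at least four of them into the drawer, spilling none - every knob must end up in the drawer or still in the bin. Then set the scoop back down level on its black mat and push the drawer fully shut. Handle the knobs only with the scoop, never with the fingers, and do not disturb the spray can, the grease tub or the screwdriver.

Things in the scene. Friction and masses are not known exactly. Their poses are not given: they have to be found in the camera images.
- scoop: flat-bottomed aluminium scoop, black handle, 197 mm long, 0.18 kg (+-30 %). Bowl 104 mm long (x), 96 wide (90 inside), floor 2.5 thick, back wall 50 high, side walls 50 high for the rear 32 mm, then sloping to 10 at the nose; front and top open. Origin: centre of the bowl's underside; x forward out of the nose, z up. Starts standing level on the mat, nose roughly away from the robot
- scoop_grip (a point): middle of the scoop's handle, at x -104, y 0, z +55 mm in the scoop's frame. The handle is a straight flat-sided bar 22 mm wide (along y, grip across it), 16 mm thick, 105 mm long, leaving the back wall (x -52 mm) 36 mm above the underside and rising backwards at 20 degrees to its end at x -148, z +71 mm
- scoop_nose (a point): middle of the scoop's front edge at its underside: x +52, y 0, z 0 mm in the scoop's frame. The floor is bevelled over the last 20 mm to an edge 0.8 mm thick
- mat: black rubber mat fixed to the bench, 240 mm (its x) by 150 mm (its y), 4 mm thick. Origin: centre of its underside. Home of the scoop: its bowl stands on the mat, the handle may overhang
- bin: blue plastic stacking bin with a low hopper front, fixed to the bench. Inside 205 mm long (x), 120 mm wide (y); walls and floor 4 mm thick. Origin: centre of its underside; x from the low front to the back, z up. Front lip (x -102 to -107 mm) 28 mm high above the bench, back wall (inner face x +102 mm) 80 mm; side walls 80 mm high from the back to x 0, then sloping to 28 mm at the lip
- bin_floor (a point): centre of the bin's inner floor, 4 mm above the bench; axes as the bin
- cabinet: grey steel parts cabinet fixed to the bench, 190 mm wide (y), 240 deep, 135 high. Origin: on the bench under the middle of its front face; x from the front into the cabinet, z up. The wide upper drawer is the one to fill; the two small drawers below are shut and do not open
- drawer (a joint): how far the upper drawer is pulled out towards the cabinet's -x, m: 0 fully shut, 0.17 fully out; it starts 0.12 to 0.16 out, and this length of it stands open to the sky in front of the cabinet. It slides with about 1.5 N of friction and stays where it is left
- drawer_in (a point): centre of the upper drawer's inner floor, 58 mm above the bench (moves with the drawer; axes as the cabinet). The drawer is 212 mm long (x) and 162 mm wide (y) inside; its rim is 61 mm above this point (119 above the bench), its front panel reaches 127 mm above the bench, and is 184 mm wide. With the drawer shut this point is 110 mm behind the cabinet's front face
- drawer_pull (a point): middle of the front edge of the drawer's steel pull, a lip 70 mm wide (y), 8 mm thick, 102 mm above the bench, standing 20 mm out from the drawer's front panel; push it along the cabinet's +x to shut the drawer
- knob0: one of eight identical polished red ball knobs for control levers, with a small brass bush: balls 35 mm across, 32 g, which slide or roll off a slope of over 25 degrees and soon stop rolling on the level. At the start they lie in one layer on the floor at the back of the blue bin; the front 80 mm inside the lip is bare. Origin: the ball's centre; it turns as the ball rolls
- knob1: another ball knob, as knob0
- knob2: another ball knob, as knob0
- knob3: another ball knob, as knob0
- knob4: another ball knob, as knob0
- knob5: another ball knob, as knob0
- knob6: another ball knob, as knob0
- knob7: another ball knob, as knob0
- spray: red and silver spray can, 56 mm across, 170 mm high, standing near the back: leave it alone. Origin: centre of its underside
- grease: white tub of grease with a green lid, 76 mm across, 70 mm high, standing near the back: leave it alone. Origin: centre of its underside
- screwdriver: screwdriver with an orange handle lying on the bench near the robot: leave it alone. Origin: middle of its underside; it lies along its x
Things that resemble listed ones, but are neither listed nor needed, are in the scene too. Leave any grey or white look-alike of the knob1 alone.

How it is judged:
On the way, in this order (a step that is already met when the one before it is completed fails the run):
1. a knob is lifted out of the bin lying in the scoop, more than 100 mm above the bench ((((x of knob0 in the frame of scoop between -0.06 and 0.06 m and y of knob0 in the frame of scoop between -0.046 and 0.046 m and z of knob0 in the frame of scoop between 0 and 0.07 m) and height (world z) of knob0 above 0.1 m) or ((x of knob1 in the frame of scoop between -0.06 and 0.06 m and y of knob1 in the frame of scoop between -0.046 and 0.046 m and z of knob1 in the frame of scoop between 0 and 0.07 m) and height (world z) of knob1 above 0.1 m) or ((x of knob2 in the frame of scoop between -0.06 and 0.06 m and y of knob2 in the frame of scoop between -0.046 and 0.046 m and z of knob2 in the frame of scoop between 0 and 0.07 m) and height (world z) of knob2 above 0.1 m) or ((x of knob3 in the frame of scoop between -0.06 and 0.06 m and y of knob3 in the frame of scoop between -0.046 and 0.046 m and z of knob3 in the frame of scoop between 0 and 0.07 m) and height (world z) of knob3 above 0.1 m) or ((x of knob4 in the frame of scoop between -0.06 and 0.06 m and y of knob4 in the frame of scoop between -0.046 and 0.046 m and z of knob4 in the frame of scoop between 0 and 0.07 m) and height (world z) of knob4 above 0.1 m) or ((x of knob5 in the frame of scoop between -0.06 and 0.06 m and y of knob5 in the frame of scoop between -0.046 and 0.046 m and z of knob5 in the frame of scoop between 0 and 0.07 m) and height (world z) of knob5 above 0.1 m) or ((x of knob6 in the frame of scoop between -0.06 and 0.06 m and y of knob6 in the frame of scoop between -0.046 and 0.046 m and z of knob6 in the frame of scoop between 0 and 0.07 m) and height (world z) of knob6 above 0.1 m) or ((x of knob7 in the frame of scoop between -0.06 and 0.06 m and y of knob7 in the frame of scoop between -0.046 and 0.046 m and z of knob7 in the frame of scoop between 0 and 0.07 m) and height (world z) of knob7 above 0.1 m))), for 0.2 s.
2. at least four knobs lie in the drawer while it is still pulled out (((horizontal distance between each of knob4, knob5, knob6, knob7 and drawer_in below 0.135 m and z of each of knob4, knob5, knob6, knob7 in the frame of drawer_in below 0.06 m) or (((horizontal distance between knob0 and drawer_in below 0.135 m and z of knob0 in the frame of drawer_in below 0.06 m) or (horizontal distance between knob1 and drawer_in below 0.135 m and z of knob1 in the frame of drawer_in below 0.06 m) or (horizontal distance between knob2 and drawer_in below 0.135 m and z of knob2 in the frame of drawer_in below 0.06 m) or (horizontal distance between knob3 and drawer_in below 0.135 m and z of knob3 in the frame of drawer_in below 0.06 m)) and ((horizontal distance between each of knob4, knob5, knob6 and drawer_in below 0.135 m and z of each of knob4, knob5, knob6 in the frame of drawer_in below 0.06 m) or (horizontal distance between each of knob4, knob5, knob7 and drawer_in below 0.135 m and z of each of knob4, knob5, knob7 in the frame of drawer_in below 0.06 m) or (horizontal distance between each of knob4, knob6, knob7 and drawer_in below 0.135 m and z of each of knob4, knob6, knob7 in the frame of drawer_in below 0.06 m) or (horizontal distance between each of knob5, knob6, knob7 and drawer_in below 0.135 m and z of each of knob5, knob6, knob7 in the frame of drawer_in below 0.06 m))) or (((horizontal distance between each of knob0, knob1 and drawer_in below 0.135 m and z of each of knob0, knob1 in the frame of drawer_in below 0.06 m) or (horizontal distance between each of knob0, knob2 and drawer_in below 0.135 m and z of each of knob0, knob2 in the frame of drawer_in below 0.06 m) or (horizontal distance between each of knob0, knob3 and drawer_in below 0.135 m and z of each of knob0, knob3 in the frame of drawer_in below 0.06 m) or (horizontal distance between each of knob1, knob2 and drawer_in below 0.135 m and z of each of knob1, knob2 in the frame of drawer_in below 0.06 m) or (horizontal distance between each of knob1, knob3 and drawer_in below 0.135 m and z of each of knob1, knob3 in the frame of drawer_in below 0.06 m) or (horizontal distance between each of knob2, knob3 and drawer_in below 0.135 m and z of each of knob2, knob3 in the frame of drawer_in below 0.06 m)) and ((horizontal distance between each of knob4, knob5 and drawer_in below 0.135 m and z of each of knob4, knob5 in the frame of drawer_in below 0.06 m) or (horizontal distance between each of knob4, knob6 and drawer_in below 0.135 m and z of each of knob4, knob6 in the frame of drawer_in below 0.06 m) or (horizontal distance between each of knob4, knob7 and drawer_in below 0.135 m and z of each of knob4, knob7 in the frame of drawer_in below 0.06 m) or (horizontal distance between each of knob5, knob6 and drawer_in below 0.135 m and z of each of knob5, knob6 in the frame of drawer_in below 0.06 m) or (horizontal distance between each of knob5, knob7 and drawer_in below 0.135 m and z of each of knob5, knob7 in the frame of drawer_in below 0.06 m) or (horizontal distance between each of knob6, knob7 and drawer_in below 0.135 m and z of each of knob6, knob7 in the frame of drawer_in below 0.06 m))) or (((horizontal distance between each of knob0, knob1, knob2 and drawer_in below 0.135 m and z of each of knob0, knob1, knob2 in the frame of drawer_in below 0.06 m) or (horizontal distance between each of knob0, knob1, knob3 and drawer_in below 0.135 m and z of each of knob0, knob1, knob3 in the frame of drawer_in below 0.06 m) or (horizontal distance between each of knob0, knob2, knob3 and drawer_in below 0.135 m and z of each of knob0, knob2, knob3 in the frame of drawer_in below 0.06 m) or (horizontal distance between each of knob1, knob2, knob3 and drawer_in below 0.135 m and z of each of knob1, knob2, knob3 in the frame of drawer_in below 0.06 m)) and ((horizontal distance between knob4 and drawer_in below 0.135 m and z of knob4 in the frame of drawer_in below 0.06 m) or (horizontal distance between knob5 and drawer_in below 0.135 m and z of knob5 in the frame of drawer_in below 0.06 m) or (horizontal distance between knob6 and drawer_in below 0.135 m and z of knob6 in the frame of drawer_in below 0.06 m) or (horizontal distance between knob7 and drawer_in below 0.135 m and z of knob7 in the frame of drawer_in below 0.06 m))) or (horizontal distance between each of knob0, knob1, knob2, knob3 and drawer_in below 0.135 m and z of each of knob0, knob1, knob2, knob3 in the frame of drawer_in below 0.06 m)) and value of joint drawer above 0.05 m), for 0.2 s.
At the end, for the whole second after the job is handed in: four or more knobs in the drawer, every other knob in the bin or drawer, all at rest; drawer shut within 6 mm; scoop still and level (7 degrees) on the mat, bowl centre within 70 mm (along) and 45 mm (across) of the mat's centre (((horizontal distance between each of knob4, knob5, knob6, knob7 and drawer_in below 0.135 m and z of each of knob4, knob5, knob6, knob7 in the frame of drawer_in below 0.06 m) or (((horizontal distance between knob0 and drawer_in below 0.135 m and z of knob0 in the frame of drawer_in below 0.06 m) or (horizontal distance between knob1 and drawer_in below 0.135 m and z of knob1 in the frame of drawer_in below 0.06 m) or (horizontal distance between knob2 and drawer_in below 0.135 m and z of knob2 in the frame of drawer_in below 0.06 m) or (horizontal distance between knob3 and drawer_in below 0.135 m and z of knob3 in the frame of drawer_in below 0.06 m)) and ((horizontal distance between each of knob4, knob5, knob6 and drawer_in below 0.135 m and z of each of knob4, knob5, knob6 in the frame of drawer_in below 0.06 m) or (horizontal distance between each of knob4, knob5, knob7 and drawer_in below 0.135 m and z of each of knob4, knob5, knob7 in the frame of drawer_in below 0.06 m) or (horizontal distance between each of knob4, knob6, knob7 and drawer_in below 0.135 m and z of each of knob4, knob6, knob7 in the frame of drawer_in below 0.06 m) or (horizontal distance between each of knob5, knob6, knob7 and drawer_in below 0.135 m and z of each of knob5, knob6, knob7 in the frame of drawer_in below 0.06 m))) or (((horizontal distance between each of knob0, knob1 and drawer_in below 0.135 m and z of each of knob0, knob1 in the frame of drawer_in below 0.06 m) or (horizontal distance between each of knob0, knob2 and drawer_in below 0.135 m and z of each of knob0, knob2 in the frame of drawer_in below 0.06 m) or (horizontal distance between each of knob0, knob3 and drawer_in below 0.135 m and z of each of knob0, knob3 in the frame of drawer_in below 0.06 m) or (horizontal distance between each of knob1, knob2 and drawer_in below 0.135 m and z of each of knob1, knob2 in the frame of drawer_in below 0.06 m) or (horizontal distance between each of knob1, knob3 and drawer_in below 0.135 m and z of each of knob1, knob3 in the frame of drawer_in below 0.06 m) or (horizontal distance between each of knob2, knob3 and drawer_in below 0.135 m and z of each of knob2, knob3 in the frame of drawer_in below 0.06 m)) and ((horizontal distance between each of knob4, knob5 and drawer_in below 0.135 m and z of each of knob4, knob5 in the frame of drawer_in below 0.06 m) or (horizontal distance between each of knob4, knob6 and drawer_in below 0.135 m and z of each of knob4, knob6 in the frame of drawer_in below 0.06 m) or (horizontal distance between each of knob4, knob7 and drawer_in below 0.135 m and z of each of knob4, knob7 in the frame of drawer_in below 0.06 m) or (horizontal distance between each of knob5, knob6 and drawer_in below 0.135 m and z of each of knob5, knob6 in the frame of drawer_in below 0.06 m) or (horizontal distance between each of knob5, knob7 and drawer_in below 0.135 m and z of each of knob5, knob7 in the frame of drawer_in below 0.06 m) or (horizontal distance between each of knob6, knob7 and drawer_in below 0.135 m and z of each of knob6, knob7 in the frame of drawer_in below 0.06 m))) or (((horizontal distance between each of knob0, knob1, knob2 and drawer_in below 0.135 m and z of each of knob0, knob1, knob2 in the frame of drawer_in below 0.06 m) or (horizontal distance between each of knob0, knob1, knob3 and drawer_in below 0.135 m and z of each of knob0, knob1, knob3 in the frame of drawer_in below 0.06 m) or (horizontal distance between each of knob0, knob2, knob3 and drawer_in below 0.135 m and z of each of knob0, knob2, knob3 in the frame of drawer_in below 0.06 m) or (horizontal distance between each of knob1, knob2, knob3 and drawer_in below 0.135 m and z of each of knob1, knob2, knob3 in the frame of drawer_in below 0.06 m)) and ((horizontal distance between knob4 and drawer_in below 0.135 m and z of knob4 in the frame of drawer_in below 0.06 m) or (horizontal distance between knob5 and drawer_in below 0.135 m and z of knob5 in the frame of drawer_in below 0.06 m) or (horizontal distance between knob6 and drawer_in below 0.135 m and z of knob6 in the frame of drawer_in below 0.06 m) or (horizontal distance between knob7 and drawer_in below 0.135 m and z of knob7 in the frame of drawer_in below 0.06 m))) or (horizontal distance between each of knob0, knob1, knob2, knob3 and drawer_in below 0.135 m and z of each of knob0, knob1, knob2, knob3 in the frame of drawer_in below 0.06 m)) and ((x of knob0 in the frame of drawer_in between -0.106 and 0.106 m and y of knob0 in the frame of drawer_in between -0.081 and 0.081 m and z of knob0 in the frame of drawer_in between 0 and 0.06 m) or (x of knob0 in the frame of bin_floor between -0.102 and 0.102 m and y of knob0 in the frame of bin_floor between -0.06 and 0.06 m and z of knob0 in the frame of bin_floor between 0 and 0.075 m)) and ((x of knob1 in the frame of drawer_in between -0.106 and 0.106 m and y of knob1 in the frame of drawer_in between -0.081 and 0.081 m and z of knob1 in the frame of drawer_in between 0 and 0.06 m) or (x of knob1 in the frame of bin_floor between -0.102 and 0.102 m and y of knob1 in the frame of bin_floor between -0.06 and 0.06 m and z of knob1 in the frame of bin_floor between 0 and 0.075 m)) and ((x of knob2 in the frame of drawer_in between -0.106 and 0.106 m and y of knob2 in the frame of drawer_in between -0.081 and 0.081 m and z of knob2 in the frame of drawer_in between 0 and 0.06 m) or (x of knob2 in the frame of bin_floor between -0.102 and 0.102 m and y of knob2 in the frame of bin_floor between -0.06 and 0.06 m and z of knob2 in the frame of bin_floor between 0 and 0.075 m)) and ((x of knob3 in the frame of drawer_in between -0.106 and 0.106 m and y of knob3 in the frame of drawer_in between -0.081 and 0.081 m and z of knob3 in the frame of drawer_in between 0 and 0.06 m) or (x of knob3 in the frame of bin_floor between -0.102 and 0.102 m and y of knob3 in the frame of bin_floor between -0.06 and 0.06 m and z of knob3 in the frame of bin_floor between 0 and 0.075 m)) and ((x of knob4 in the frame of drawer_in between -0.106 and 0.106 m and y of knob4 in the frame of drawer_in between -0.081 and 0.081 m and z of knob4 in the frame of drawer_in between 0 and 0.06 m) or (x of knob4 in the frame of bin_floor between -0.102 and 0.102 m and y of knob4 in the frame of bin_floor between -0.06 and 0.06 m and z of knob4 in the frame of bin_floor between 0 and 0.075 m)) and ((x of knob5 in the frame of drawer_in between -0.106 and 0.106 m and y of knob5 in the frame of drawer_in between -0.081 and 0.081 m and z of knob5 in the frame of drawer_in between 0 and 0.06 m) or (x of knob5 in the frame of bin_floor between -0.102 and 0.102 m and y of knob5 in the frame of bin_floor between -0.06 and 0.06 m and z of knob5 in the frame of bin_floor between 0 and 0.075 m)) and ((x of knob6 in the frame of drawer_in between -0.106 and 0.106 m and y of knob6 in the frame of drawer_in between -0.081 and 0.081 m and z of knob6 in the frame of drawer_in between 0 and 0.06 m) or (x of knob6 in the frame of bin_floor between -0.102 and 0.102 m and y of knob6 in the frame of bin_floor between -0.06 and 0.06 m and z of knob6 in the frame of bin_floor between 0 and 0.075 m)) and ((x of knob7 in the frame of drawer_in between -0.106 and 0.106 m and y of knob7 in the frame of drawer_in between -0.081 and 0.081 m and z of knob7 in the frame of drawer_in between 0 and 0.06 m) or (x of knob7 in the frame of bin_floor between -0.102 and 0.102 m and y of knob7 in the frame of bin_floor between -0.06 and 0.06 m and z of knob7 in the frame of bin_floor between 0 and 0.075 m)) and linear speed of each of knob0, knob1, knob2, knob3, knob4, knob5, knob6, knob7 below 0.03 m/s and value of joint drawer below 0.006 m and x of scoop in the frame of mat between -0.07 and 0.07 m and y of scoop in the frame of mat between -0.045 and 0.045 m and z of scoop in the frame of mat between -0.002 and 0.009 m and angle between scoop's own z axis and vertical below 0.12 rad and linear speed of scoop below 0.02 m/s); the robot touches nothing.
It fails at once if the fingers touch a knob (more than 1 N) (contact force between the fingers and knob0 above 1 N or contact force between the fingers and knob1 above 1 N or contact force between the fingers and knob2 above 1 N or contact force between the fingers and knob3 above 1 N or contact force between the fingers and knob4 above 1 N or contact force between the fingers and knob5 above 1 N or contact force between the fingers and knob6 above 1 N or contact force between the fingers and knob7 above 1 N).
It fails at once if the spray can, grease tub or screwdriver is moved more than 30 mm or a container is tipped (distance of any of spray, grease, screwdriver from where it was at the start of the episode above 0.03 m or angle between any of spray, grease's own z axis and vertical above 0.3 rad).
It also fails if it takes over 72 s, if anything falls off the work surface, if the arm or the gripper's body presses on something with over 40 N, if the wrist force passes 120 N, or if a joint passes its speed limit or range.

## Working session

There is one attempt and no reset: what is moved stays moved. The work goes in short steps, Python scripts to look and compute and a tool call to move; the robot and the scene stay as the last step left them, time stands still between calls to the robot, and variables do not carry over. Pictures are saved under pics/ and viewed, at most 10 in all, crops included, and the job is handed in when it is done.

Besides the shell and the picture viewer there is one more tool, called after "Call:" as name(argument=value, ...), one argument or row to a line, values as JSON. send_rows: Moves the arm, as the interface text tells. Its arguments: {"type":"object","properties":{"steps":{"type":"array"},"newtons":{"type":"number"}},"required":["steps"]}

```bash
mkdir -p pics && ls && python3 - <<'E'
from bench import ctrl
import cv2,numpy as np
s=ctrl.get_state();print({k:np.round(s[k],3).tolist() for k in s})
for n in("top","side"):
    d=ctrl.get_image(n);cv2.imwrite(f"pics/{n}0.png",cv2.resize(d["pixels"][...,::-1],(800,600),interpolation=cv2.INTER_CUBIC))
    np.savez(f"{n}.npz",**d);print(n,np.round(d["K"],1).tolist(),d["dist"],np.round(d["cam_to_world"],3).tolist())
E
```

```text
pics
{'time': 0.0, 'joint_positions': [-1.283, 0.322, -0.07, 1.452, 0.023, 1.371, -0.057], 'qd': [-0.0, 0.002, 0.0, -0.0, -0.0, 0.001, 0.001], 'joint_torque': [0.001, -49.13, -0.403, -31.251, -0.064, 0.044, 0.0], 'position': [0.176, 0.625, 0.235], 'tool_rot': [-0.429, -3.112, 0.003], 'ft_force': [0.439, 1.071, 0.213], 'torque': [-0.016, 0.07, 0.047], 'grip_force': 0.0, 'grip_width': 0.998}
top [[347.4, 0.0, 250.0], [0.0, 347.4, 191.1], [0.0, 0.0, 1.0]] [0.01109631 0.         0.         0.         0.        ] [[0.014, -0.99, 0.143, 0.388], [-1.0, -0.015, -0.011, 0.016], [0.013, -0.143, -0.99, 1.099], [0.0, 0.0, 0.0, 1.0]]
side [[423.4, 0.0, 262.2], [0.0, 423.4, 196.2], [0.0, 0.0, 1.0]] [-0.05385407  0.          0.          0.          0.        ] [[0.892, -0.323, 0.317, 0.165], [-0.453, -0.613, 0.648, -0.766], [-0.015, -0.722, -0.692, 0.885], [0.0, 0.0, 0.0, 1.0]]
```

View pics/top0.png

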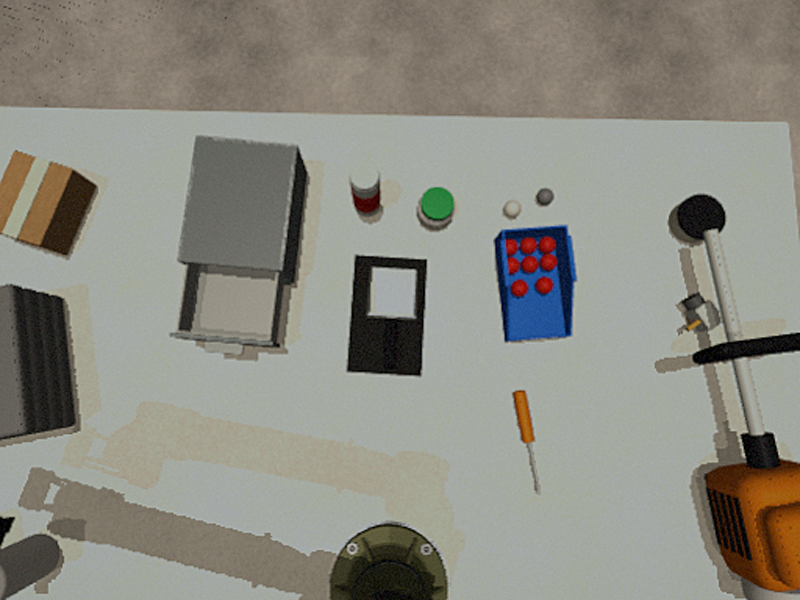

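View pics/side0.png

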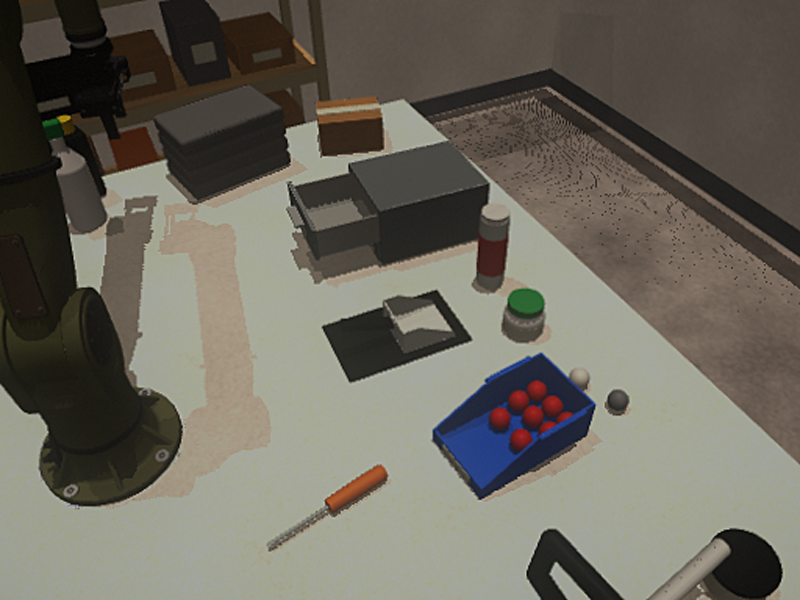

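The top picture shows the cabinet at (240,205) with its open drawer at (235,300), the mat and scoop at (390,310), the bin at (537,285) with eight red knobs, and white and grey look-alikes at (512,209) and (545,197), outside the bin. The side view agrees. I'll enlarge the top view to measure.

```bash
cat > h.py <<'E'
import numpy as np,cv2
from scipy.spatial.transform import Rotation as R
def ray(d,px,z):
    p=cv2.undistortPoints(np.array([[px]],float),d["K"],d["dist"])[0,0]
    T=d["cam_to_world"];v=T[:3,:3]@[p[0],p[1],1];o=T[:3,3]
    return o+v*(z-o[2])/v[2]
def proj(d,P):
    T=np.linalg.inv(d["cam_to_world"]);P=np.atleast_2d(np.asarray(P,float))
    return cv2.projectPoints(P,cv2.Rodrigues(T[:3,:3])[0],T[:3,3],d["K"],d["dist"])[0][:,0]
E
python3 - <<'E'
import numpy as np,cv2
i=np.load("top.npz")["pixels"][...,::-1]
a=cv2.resize(i[135:255,210:370],(800,600),interpolation=cv2.INTER_CUBIC) # scale 5
b=cv2.resize(i[80:240,100:210],(550,800),interpolation=cv2.INTER_CUBIC)[:600*2]
b=cv2.resize(i[80:230,100:210],None,fx=4,fy=4,interpolation=cv2.INTER_CUBIC)
cv2.imwrite("pics/a.png",a);cv2.imwrite("pics/b.png",b)
E
```

```text
(no output)
```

View pics/a.png

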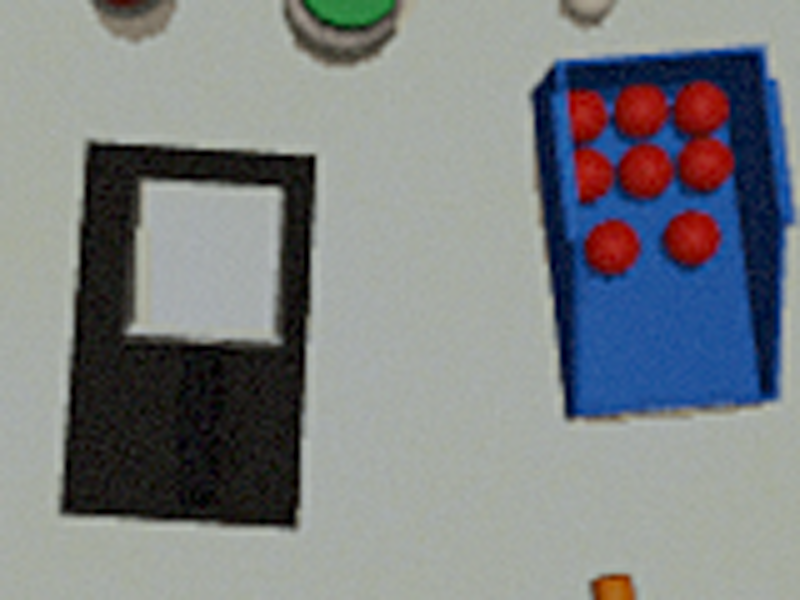

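View pics/b.png

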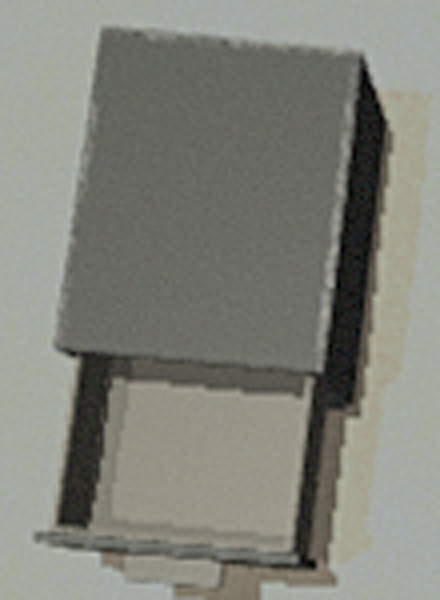

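```bash
python3 - <<'E'
from h import *
from scipy.optimize import least_squares
d=dict(np.load("top.npz"))
A=lambda p:(np.array(p)+.5)/5-.5+[210,135]
B=lambda p:(np.array(p)+.5)/4-.5+[100,80]
def fit(name,pts,px,x0,extra=None):
    px=np.array(px)
    def w(q):
        P=np.array([f(q) if callable(f) else f for f in pts],float);c,s=np.cos(q[2]),np.sin(q[2])
        return np.c_[q[0]+c*P[:,0]-s*P[:,1],q[1]+s*P[:,0]+c*P[:,1],P[:,2]]
    r=least_squares(lambda q:(proj(d,w(q))-px).ravel(),x0)
    print(name,np.round(r.x,4),"res px",np.round(r.fun.reshape(-1,2),1).tolist())
m=fit("mat",[(.12,.075,.004),(.12,-.075,.004),(-.12,-.075,.004),(-.12,.075,.004)],[A(p) for p in[(90,143),(316,156),(297,527),(62,513)]],[.5,0,0])
fit("scoop",[(.052,.048,.014),(.052,-.048,.014),(-.052,-.048,.054),(-.052,.048,.054)],[A(p) for p in[(138,180),(285,186),(280,345),(122,340)]],[.5,0,0])
fit("bin",[(.106,.064,.08),(.106,-.064,.08),(-.107,-.064,.028),(-.107,.064,.0)],[A(p) for p in[(556,62),(768,48),(778,398),(568,418)]],[.5,-.3,0])
fit("cab",[(.24,.095,.135),(.24,-.095,.135),(0,-.095,.135),(0,.095,.135)],[B(p) for p in[(102,28),(363,53),(325,374),(58,350)]],[.6,.3,0])
for p,z in[((35,538),.127),((318,563),.127),((172,572),.102),((168,584),.102)]:print(p,np.round(ray(d,B(p),z),4))
for p in[(588,116),(641,110),(701,107),(590,175),(645,171),(705,164),(612,247),(691,239)]:print("knob",np.round(ray(d,A(p),.0215),3)[:2])
for n,p,z in(("spray",(133,30),0),("grease",(342,30),.02)):print(n,np.round(ray(d,A(p),z),3))
s=np.array([-.429,-3.112,.003]);print(R.from_rotvec(s).as_matrix().round(3))
E
```

```text
mat [ 0.5151  0.0098 -0.0472] res px [[-0.7, -0.7], [0.6, -0.4], [0.5, 0.5], [-0.5, 0.4]]
scoop [ 0.556   0.0013 -0.0391] res px [[-0.6, 0.2], [0.1, 0.6], [0.3, -0.0], [0.2, -0.8]]
bin [ 0.5754 -0.2821  0.0912] res px [[0.2, -0.4], [-0.3, -0.6], [0.6, 0.6], [-0.5, 0.4]]
cab [ 0.5827  0.2946 -0.0725] res px [[0.2, 0.1], [0.1, -0.3], [0.2, 0.0], [-0.4, 0.1]]
(35, 538) [0.4582 0.3979 0.127 ]
(318, 563) [0.4436 0.2011 0.127 ]
(172, 572) [0.4371 0.3092 0.102 ]
(168, 584) [0.4286 0.3115 0.102 ]
knob [ 0.655 -0.241]
knob [ 0.66  -0.275]
knob [ 0.662 -0.313]
knob [ 0.617 -0.241]
knob [ 0.62  -0.276]
knob [ 0.625 -0.315]
knob [ 0.571 -0.254]
knob [ 0.577 -0.304]
spray [0.713 0.051 0.   ]
grease [ 0.71  -0.084  0.02 ]
[[-0.963  0.271 -0.   ]
 [ 0.271  0.963 -0.002]
 [-0.    -0.002 -1.   ]]
```

Everything fits its known size to under 1 px. The drawer is about 0.13 m out, and the knobs meant are the eight red ones in the bin. The tool can't tilt, so I will pitch the scoop by letting it pivot in the pads. I'll plan the approach to the handle.

```bash
cat >> h.py <<'E'
import json
SC=(.556,.0013,-.0391);MAT=(.5151,.0098,-.0472);BIN=(.5754,-.2821,.0912);CAB=(.5827,.2946,-.0725)
def fr(F,x,y=0):
    c,s=np.cos(F[2]),np.sin(F[2]);return np.array([F[0]+c*x-s*y,F[1]+s*x+c*y])
def plan(wps,start=None,out=True):
    """wps: (x,y,z of TCP, scoop heading deg, rows). start (x,y,z,phi) default measured"""
    if start is None:
        from bench import ctrl
        s=ctrl.get_state();X=-R.from_rotvec(s["tool_rot"]).as_matrix()[:,0]
        start=[*s["position"],np.degrees(np.arctan2(X[1],X[0]))]
        print("now",np.round(start,4),"t",round(s["time"],2),"F",np.round(s["ft_force"],1),"g",np.round([s["grip_width"],s["grip_force"]],3))
    p=np.array(start[:3]);f=start[3];rows=[]
    for x,y,z,g,n in wps:
        q0=p.copy();f0=f
        for k in range(1,n+1):
            t=k/n;dp=q0+(np.array([x,y,z])-q0)*t-p;df=f0+(g-f0)*t-f
            a=np.radians(f);ex=np.array([-np.cos(a),-np.sin(a),0]);ey=np.array([-np.sin(a),np.cos(a),0])
            u=[round(float(v),2) for v in(dp@ex/.06,dp@ey/.06,-dp[2]/.06)];tu=round(-df/8,2)
            p=p+.06*(u[0]*ex+u[1]*ey-u[2]*np.array([0,0,1]));f-=8*tu
            rows.append(u+[tu])
    for r in rows:print(r,end=" ")
    print("\nend",p.round(4),round(f,2),"n",len(rows),"max",np.abs(rows).max());return p
E
python3 - <<'E'
from h import *
g=fr(SC,-.104);print(g)
plan([(.35,.40,.26,-10,6),(*g,.16,-2.24,9),(*g,.054,-2.24,3)])
E
```

```text
[0.45207949 0.00536536]
now [  0.1757   0.6253   0.2356 -15.6832] t 0.1 F [-0.2 -0.  -0.8] g [1. 0.]
[-0.64, -0.47, -0.07, np.float64(-0.12)] [-0.62, -0.48, -0.07, np.float64(-0.12)] [-0.62, -0.5, -0.06, np.float64(-0.12)] [-0.61, -0.5, -0.07, np.float64(-0.11)] [-0.61, -0.51, -0.07, np.float64(-0.12)] [-0.59, -0.52, -0.07, np.float64(-0.12)] [-0.31, -0.69, 0.19, np.float64(-0.11)] [-0.31, -0.69, 0.18, np.float64(-0.11)] [-0.29, -0.7, 0.19, np.float64(-0.1)] [-0.28, -0.7, 0.18, np.float64(-0.11)] [-0.27, -0.7, 0.19, np.float64(-0.11)] [-0.26, -0.71, 0.18, np.float64(-0.11)] [-0.25, -0.71, 0.19, np.float64(-0.1)] [-0.24, -0.72, 0.18, np.float64(-0.11)] [-0.23, -0.72, 0.19, np.float64(-0.11)] [0.0, -0.0, 0.59, np.float64(-0.0)] [0.0, -0.0, 0.59, np.float64(-0.0)] [0.0, -0.0, 0.59, np.float64(-0.0)] 
end [0.4521 0.0054 0.0538] -2.24 n 18 max 0.72
```

Call:
send_rows(
  steps=[
    {"tx": -0.64, "ty": -0.47, "tz": -0.07, "turn": -0.12, "grip": 1},
    {"tx": -0.62, "ty": -0.48, "tz": -0.07, "turn": -0.12, "grip": 1},
    {"tx": -0.62, "ty": -0.5, "tz": -0.06, "turn": -0.12, "grip": 1},
    {"tx": -0.61, "ty": -0.5, "tz": -0.07, "turn": -0.11, "grip": 1},
    {"tx": -0.61, "ty": -0.51, "tz": -0.07, "turn": -0.12, "grip": 1},
    {"tx": -0.59, "ty": -0.52, "tz": -0.07, "turn": -0.12, "grip": 1},
    {"tx": -0.31, "ty": -0.69, "tz": 0.19, "turn": -0.11, "grip": 1},
    {"tx": -0.31, "ty": -0.69, "tz": 0.18, "turn": -0.11, "grip": 1},
    {"tx": -0.29, "ty": -0.7, "tz": 0.19, "turn": -0.1, "grip": 1},
    {"tx": -0.28, "ty": -0.7, "tz": 0.18, "turn": -0.11, "grip": 1},
    {"tx": -0.27, "ty": -0.7, "tz": 0.19, "turn": -0.11, "grip": 1},
    {"tx": -0.26, "ty": -0.71, "tz": 0.18, "turn": -0.11, "grip": 1},
  ],
)

```text
time: 1.6
position: [0.418, 0.136, 0.194]
tool_rot: [-0.131, -3.139, -0.0]
ft_force: [0.9, -0.4, -0.9]
grip_width: 0.998
grip_force: 0.0
```

Call:
send_rows(
  steps=[
    {"tx": -0.25, "ty": -0.71, "tz": 0.19, "turn": -0.1, "grip": 1},
    {"tx": -0.24, "ty": -0.72, "tz": 0.18, "turn": -0.11, "grip": 1},
    {"tx": -0.23, "ty": -0.72, "tz": 0.19, "turn": -0.11, "grip": 1},
    {"tx": 0, "ty": 0, "tz": 0, "turn": 0, "grip": 1},
    {"tx": 0, "ty": 0, "tz": 0, "turn": 0, "grip": 1},
  ],
)

```text
time: 2.22
position: [0.4519, 0.0065, 0.1608]
tool_rot: [-0.061, -3.14, -0.001]
ft_force: [0.3, 0.2, 0.8]
grip_width: 1.0
grip_force: 0.0
```

```bash
python3 - <<'E'
from h import *
plan([(.4521,.0054,.054,-2.24,3)])
E
```

```text
now [ 0.4519  0.0065  0.1608 -2.2402] t 2.23 F [0.3 0.2 0.8] g [1. 0.]
[-0.0, -0.01, 0.59, np.float64(-0.0)] [-0.0, -0.0, 0.6, np.float64(-0.0)] [-0.0, -0.01, 0.59, np.float64(-0.0)] 
end [0.4519 0.0053 0.054 ] -2.24 n 3 max 0.6
```

Call:
send_rows(
  newtons=8,
  steps=[
    {"tz": 0.59, "grip": 1},
    {"tz": 0.6, "ty": -0.02, "grip": 1},
    {"tz": 0.59, "grip": 1},
    {"grip": 1},
    {"grip": 0},
    {"grip": 0},
    {"grip": 0},
    {"grip": 0},
    {"grip": 0},
    {"grip": 0},
  ],
)

```text
validation failed for argument at $.st...
```

Call:
send_rows(
  newtons=8,
  steps=[
    {"tx": 0, "ty": 0, "tz": 0.59, "turn": 0, "grip": 1},
    {"tx": 0, "ty": -0.02, "tz": 0.6, "turn": 0, "grip": 1},
    {"tx": 0, "ty": 0, "tz": 0.59, "turn": 0, "grip": 1},
    {"tx": 0, "ty": 0, "tz": 0, "turn": 0, "grip": 1},
    {"tx": 0, "ty": 0, "tz": 0, "turn": 0, "grip": 0},
    {"tx": 0, "ty": 0, "tz": 0, "turn": 0, "grip": 0},
    {"tx": 0, "ty": 0, "tz": 0, "turn": 0, "grip": 0},
    {"tx": 0, "ty": 0, "tz": 0, "turn": 0, "grip": 0},
    {"tx": 0, "ty": 0, "tz": 0, "turn": 0, "grip": 0},
  ],
)

```text
time: 3.35
position: [0.4523, 0.0046, 0.0544]
tool_rot: [0.062, 3.141, 0.0]
ft_force: [-0.5, 0.1, -0.2]
grip_width: 0.517
grip_force: 0.0
```

Call:
send_rows(
  newtons=5,
  steps=[
    {"tx": 0, "ty": 0, "tz": 0, "turn": 0, "grip": 0},
    {"tx": 0, "ty": 0, "tz": 0, "turn": 0, "grip": 0},
    {"tx": 0, "ty": 0, "tz": 0, "turn": 0, "grip": 0},
    {"tx": 0, "ty": 0, "tz": 0, "turn": 0, "grip": 0},
    {"tx": 0, "ty": 0, "tz": 0, "turn": 0, "grip": 0},
  ],
)

```text
time: 3.98
position: [0.4521, 0.0046, 0.0541]
tool_rot: [-0.061, -3.141, 0.0]
ft_force: [0.8, 1.2, 0.0]
grip_width: 0.249
grip_force: 5.0
```

Call:
send_rows(
  newtons=5,
  steps=[
    {"tx": -0.11, "ty": 0, "tz": -0.27, "turn": 0, "grip": 0},
    {"tx": -0.14, "ty": 0, "tz": -0.25, "turn": 0, "grip": 0},
    {"tx": -0.16, "ty": 0, "tz": -0.24, "turn": 0, "grip": 0},
    {"tx": -0.16, "ty": 0, "tz": -0.18, "turn": 0, "grip": 0},
    {"tx": 0, "ty": 0, "tz": 0, "turn": 0, "grip": 0},
  ],
)

```text
time: 4.6
position: [0.488, 0.0033, 0.1116]
tool_rot: [0.062, 3.138, 0.0]
ft_force: [1.3, -0.6, -1.4]
grip_width: 0.251
grip_force: 5.0
```

```bash
python3 - <<'E'
from bench import ctrl
import cv2,numpy as np
d=ctrl.get_image("side");i=d["pixels"][...,::-1]
cv2.imwrite("pics/s1.png",cv2.resize(i[150:270,180:340],(800,600),interpolation=cv2.INTER_CUBIC))
E
```

```text
(no output)
```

View pics/s1.png

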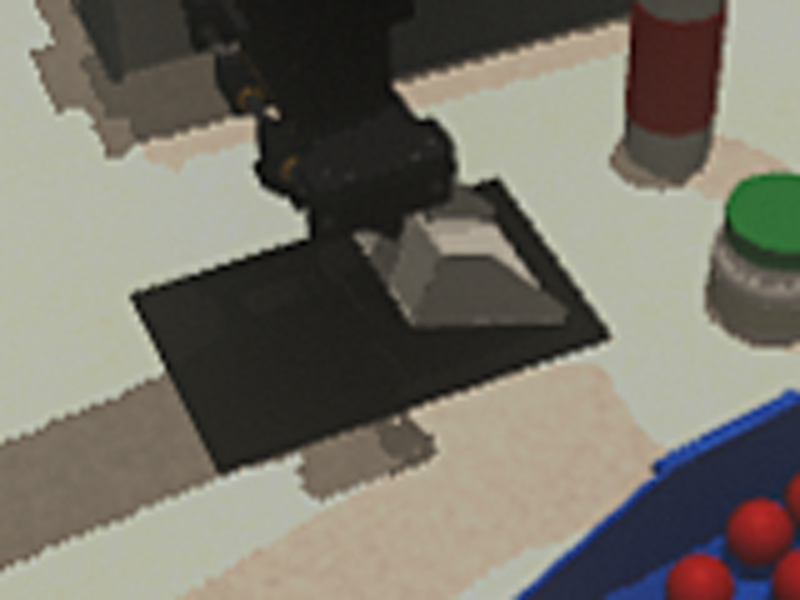

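The scoop now leans nose down (side-wall bottom edge from (412,328) to (565,318)), still on the mat. I'll fit its pitch and plan the entry into the bin.

```bash
cat >> h.py <<'E'
def pitchfit(d,px,pts,tcp,phi,lo=-40,hi=90):
    """scoop pitch (nose down +, deg) from pixels of scoop points, pivot at grip; prints best"""
    from scipy.optimize import minimize
    def W(q):
        rot=R.from_euler("z",phi,degrees=True)*R.from_euler("y",q[0],degrees=True)
        return np.array(tcp)+[0,0,.005]+rot.apply(np.array(pts)-[-.104,0,.055]+[q[1],0,q[1]*-.364])
    f=lambda q:((proj(d,W(q))-px)**2).sum()+(q[1]/.002)**2
    b=min((minimize(f,[t,0],method="Nelder-Mead") for t in range(lo,hi,20)),key=lambda r:r.fun)
    print("pitch",b.x.round(3),"cost",round(b.fun,2),(proj(d,W(b.x))-px).round(1).tolist());return b.x[0]
E
python3 - <<'E'
from h import *
from bench import ctrl
d=dict(np.load("side.npz"))
A=lambda p:(np.array(p)+.5)/5-.5+[180,150]
s=ctrl.get_state()
th=pitchfit(d,np.array([A((412,328)),A((566,318)),A((497,195))]),[(-.052,-.048,0),(.052,-.048,0),(.052,.048,.0)],s["position"],-2.24)
# level sidewall check
t=np.radians(th);print("nose below grip",.156*np.sin(t)+.055*np.cos(t),"ahead",.156*np.cos(t)-.055*np.sin(t))
E
```

```text
pitch [18.749 -0.   ] cost 9.44 [[0.0, -0.9], [0.7, -1.6], [-0.3, 2.3]]
nose below grip 0.10222321483301239 ahead 0.13004389393279409
```

```bash
python3 - <<'E'
from h import *
from bench import ctrl
d=dict(np.load("side.npz"))
A=lambda p:(np.array(p)+.5)/5-.5+[180,150]
s=ctrl.get_state()
pitchfit(d,np.array([A((412,328)),A((566,318))]),[(-.052,-.048,0),(.052,-.048,0)],s["position"],-2.24)
for th in(15,19,23):
    rot=R.from_euler("z",-2.24,degrees=True)*R.from_euler("y",th,degrees=True)
    P=s["position"]+np.array([0,0,.005])+rot.apply(np.array([(-.052,-.048,0),(.052,-.048,0),(.052,.048,0),(-.052,-.048,.05),(-.02,-.048,.05)])-[-.104,0,.055])
    print(th,((proj(d,P)-[180,150]+.5)*5-.5).round(0).tolist())
E
```

```text
pitch [2.0567e+01 1.0000e-03] cost 0.37 [[-0.4, -0.3], [-0.1, -0.1]]
15 [[420.0, 318.0], [581.0, 296.0], [506.0, 193.0], [441.0, 248.0], [493.0, 242.0]]
19 [[412.0, 324.0], [570.0, 311.0], [495.0, 208.0], [439.0, 253.0], [490.0, 250.0]]
23 [[404.0, 329.0], [557.0, 326.0], [484.0, 222.0], [436.0, 258.0], [485.0, 258.0]]
```

```bash
python3 - <<'E'
from h import *
g=fr(BIN,-.171);print(g,np.hypot(*g))
plan([(.488,.0033,.175,-2.24,2),(*(g+[0.004,.06]),.21,4,5),(*g,.19,5.23,2),(*g,.115,5.23,3)])
E
```

```text
[ 0.40511065 -0.29767359] 0.5027168226430575
now [ 0.487   0.0033  0.1108 -2.2492] t 4.65 F [ 0.9 -0.5 -0.3] g [0.249 5.   ]
[-0.01, 0.0, -0.53, np.float64(-0.0)] [-0.01, 0.0, -0.54, np.float64(-0.0)] [0.23, -0.81, -0.12, np.float64(-0.16)] [0.25, -0.81, -0.11, np.float64(-0.15)] [0.27, -0.8, -0.12, np.float64(-0.16)] [0.28, -0.8, -0.12, np.float64(-0.15)] [0.3, -0.79, -0.11, np.float64(-0.16)] [0.07, -0.5, 0.17, np.float64(-0.08)] [0.08, -0.49, 0.16, np.float64(-0.07)] [-0.0, 0.0, 0.42, np.float64(-0.0)] [-0.0, 0.0, 0.41, np.float64(-0.0)] [-0.0, 0.0, 0.42, np.float64(-0.0)] 
end [ 0.4049 -0.2977  0.115 ] 5.19 n 12 max 0.81
```

Call:
send_rows(
  newtons=60,
  steps=[
    {"tx": 0, "ty": 0, "tz": 0, "turn": 0, "grip": 0},
    {"tx": 0, "ty": 0, "tz": 0, "turn": 0, "grip": 0},
    {"tx": 0, "ty": 0, "tz": -0.53, "turn": 0, "grip": 0},
    {"tx": 0, "ty": 0, "tz": -0.54, "turn": 0, "grip": 0},
    {"tx": 0.23, "ty": -0.81, "tz": -0.12, "turn": -0.16, "grip": 0},
    {"tx": 0.25, "ty": -0.81, "tz": -0.11, "turn": -0.15, "grip": 0},
    {"tx": 0.27, "ty": -0.8, "tz": -0.12, "turn": -0.16, "grip": 0},
    {"tx": 0.28, "ty": -0.8, "tz": -0.12, "turn": -0.15, "grip": 0},
    {"tx": 0.3, "ty": -0.79, "tz": -0.11, "turn": -0.16, "grip": 0},
    {"tx": 0.07, "ty": -0.5, "tz": 0.17, "turn": -0.08, "grip": 0},
    {"tx": 0.08, "ty": -0.49, "tz": 0.16, "turn": -0.07, "grip": 0},
    {"tx": 0, "ty": 0, "tz": 0, "turn": 0, "grip": 0},
  ],
)

```text
time: 6.15
position: [0.4008, -0.2994, 0.1886]
tool_rot: [0.135, -3.135, 0.0]
ft_force: [0.4, -0.8, -1.3]
grip_width: 0.243
grip_force: 60.0
```

```bash
python3 - <<'E'
from h import *
from bench import ctrl
g=fr(BIN,-.171)
plan([(*g,.115,5.23,3)])
d=ctrl.get_image("side");i=d["pixels"][...,::-1]
cv2.imwrite("pics/s2.png",cv2.resize(i[180:330,180:380],(800,600),interpolation=cv2.INTER_CUBIC))
E
```

```text
now [ 0.4008 -0.2994  0.1886  4.9241] t 6.15 F [ 0.4 -0.8 -1.3] g [ 0.243 60.   ]
[-0.02, 0.01, 0.41, np.float64(-0.01)] [-0.03, 0.01, 0.41, np.float64(-0.02)] [-0.02, 0.0, 0.41, np.float64(-0.01)] 
end [ 0.4049 -0.2979  0.1148] 5.24 n 3 max 0.41
```

View pics/s2.png

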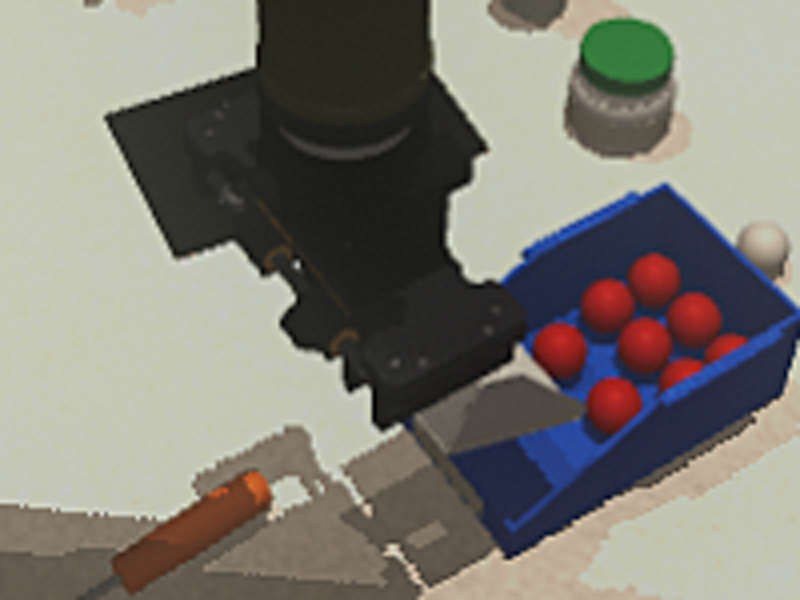

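The scoop holds its tilt at 60 N (nose corner at (583,408)), above the bare front of the bin, and all eight knobs are still in place. I'll check its pitch.

```bash
python3 - <<'E'
from h import *
from bench import ctrl
d=dict(np.load("side.npz"))
A=lambda p:(np.array(p)+.5)/4-.5+[180,180]
s=ctrl.get_state()
th=pitchfit(d,np.array([A((458,456)),A((583,408))]),[(-.052,-.048,0),(.052,-.048,0)],s["position"],4.92)
t=np.radians(th);print("nose below grip",.156*np.sin(t)+.055*np.cos(t),"ahead",.156*np.cos(t)-.055*np.sin(t))
E
```

```text
pitch [2.0529e+01 2.0000e-03] cost 10.1 [[-2.5, -1.0], [1.3, 0.2]]
nose below grip 0.10621437892930424 ahead 0.12680499086653557
```

```bash
python3 - <<'E'
from h import *
P=lambda x,z,n:(*fr(BIN,x),z,5.23,n)
p=plan([P(-.171,.115,3),P(-.157,.107,2),P(-.123,.105,2)])
plan([P(-.111,.085,2),P(-.1006,.067,2),P(-.086,.054,2),P(-.059,.053,3)],[*fr(BIN,-.123),.105,5.23])
E
```

```text
now [ 0.4017 -0.2978  0.1888  5.0514] t 6.2 F [ 0.4  0.8 -2.1] g [ 0.245 60.   ]
[-0.02, -0.0, 0.41, np.float64(-0.01)] [-0.02, -0.0, 0.41, np.float64(-0.0)] [-0.02, -0.0, 0.41, np.float64(-0.01)] [-0.12, -0.0, 0.07, np.float64(-0.0)] [-0.11, -0.0, 0.06, np.float64(-0.0)] [-0.28, -0.0, 0.02, np.float64(-0.0)] [-0.29, -0.0, 0.02, np.float64(-0.0)] 
end [ 0.4531 -0.2931  0.1048] 5.21 n 7 max 0.41
[-0.1, -0.0, 0.17, -0.0] [-0.1, -0.0, 0.16, -0.0] [-0.09, -0.0, 0.15, -0.0] [-0.08, -0.0, 0.15, -0.0] [-0.12, -0.0, 0.11, -0.0] [-0.13, -0.0, 0.11, -0.0] [-0.15, -0.0, 0.01, -0.0] [-0.15, -0.0, 0.0, -0.0] [-0.15, -0.0, 0.01, -0.0] 
end [ 0.5168 -0.2874  0.0528] 5.23 n 9 max 0.17
```

Call:
send_rows(
  newtons=60,
  steps=[
    {"tx": -0.02, "ty": 0, "tz": 0.41, "turn": -0.01, "grip": 0},
    {"tx": -0.02, "ty": 0, "tz": 0.41, "turn": 0, "grip": 0},
    {"tx": -0.02, "ty": 0, "tz": 0.41, "turn": -0.01, "grip": 0},
    {"tx": -0.12, "ty": 0, "tz": 0.07, "turn": 0, "grip": 0},
    {"tx": -0.11, "ty": 0, "tz": 0.06, "turn": 0, "grip": 0},
    {"tx": -0.14, "ty": 0, "tz": 0.01, "turn": 0, "grip": 0},
    {"tx": -0.14, "ty": 0, "tz": 0.01, "turn": 0, "grip": 0},
    {"tx": -0.14, "ty": 0, "tz": 0.01, "turn": 0, "grip": 0},
    {"tx": -0.14, "ty": 0, "tz": 0.01, "turn": 0, "grip": 0},
    {"tx": 0, "ty": 0, "tz": 0, "turn": 0, "grip": 0},
  ],
)

```text
time: 7.45
position: [0.4564, -0.2934, 0.107]
tool_rot: [-0.147, 3.134, -0.003]
ft_force: [0.5, -0.7, 3.8]
grip_width: 0.245
grip_force: 60.0
```

Call:
send_rows(
  newtons=15,
  steps=[
    {"tx": 0, "ty": 0, "tz": 0, "turn": 0, "grip": 0},
    {"tx": -0.1, "ty": 0, "tz": 0.17, "turn": 0, "grip": 0},
    {"tx": -0.1, "ty": 0, "tz": 0.16, "turn": 0, "grip": 0},
    {"tx": -0.09, "ty": 0, "tz": 0.15, "turn": 0, "grip": 0},
    {"tx": -0.08, "ty": 0, "tz": 0.15, "turn": 0, "grip": 0},
    {"tx": -0.12, "ty": 0, "tz": 0.11, "turn": 0, "grip": 0},
    {"tx": -0.13, "ty": 0, "tz": 0.1, "turn": 0, "grip": 0},
    {"tx": 0, "ty": 0, "tz": 0, "turn": 0, "grip": 0},
  ],
)

```text
time: 8.45
position: [0.4925, -0.2892, 0.0552]
tool_rot: [-0.148, 3.137, -0.001]
ft_force: [0.9, 0.9, -2.0]
grip_width: 0.251
grip_force: 15.0
```

```bash
python3 - <<'E'
from h import *
from bench import ctrl
P=lambda x,z,n:(*fr(BIN,x),z,5.23,n)
plan([P(-.059,.053,3)])
d=ctrl.get_image("top");i=d["pixels"][...,::-1]
d2=ctrl.get_image("side");j=d2["pixels"][...,::-1]
cv2.imwrite("pics/s3.png",np.hstack([cv2.resize(i[130:230,290:390],(400,400),interpolation=cv2.INTER_CUBIC),cv2.resize(j[210:320,260:370],(400,400),interpolation=cv2.INTER_CUBIC)]))
E
```

```text
now [ 0.4925 -0.2892  0.0552  5.4163] t 8.45 F [ 0.9  0.9 -2. ] g [ 0.251 15.001]
[-0.13, -0.0, 0.01, np.float64(0.01)] [-0.14, -0.01, 0.01, np.float64(0.01)] [-0.13, 0.0, 0.02, np.float64(0.0)] 
end [ 0.5165 -0.2875  0.0528] 5.26 n 3 max 0.14
```

View pics/s3.png

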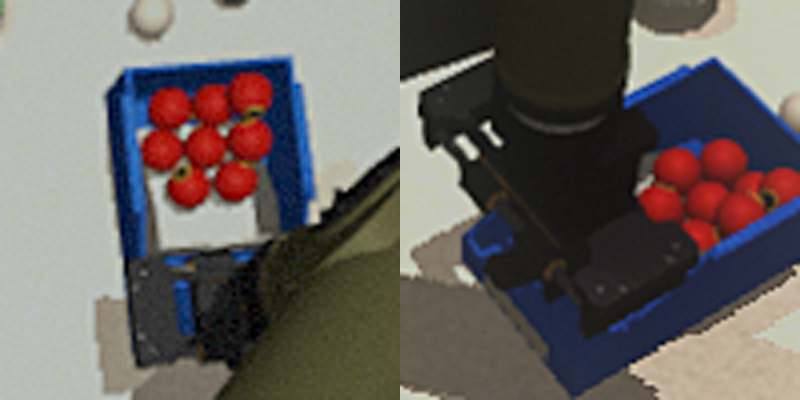

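Both views show five knobs already over the scoop floor (rows at y≈185 and 145), and the back three at the nose against the back wall. I'll push on to the back wall.

Call:
send_rows(
  newtons=30,
  steps=[
    {"tx": -0.11, "ty": 0, "tz": 0, "turn": 0, "grip": 0},
    {"tx": -0.11, "ty": 0, "tz": 0, "turn": 0, "grip": 0},
    {"tx": -0.11, "ty": 0, "tz": 0, "turn": 0, "grip": 0},
    {"tx": -0.1, "ty": 0, "tz": 0, "turn": 0, "grip": 0},
    {"tx": 0, "ty": 0, "tz": 0, "turn": 0, "grip": 0},
  ],
)

```text
time: 9.18
position: [0.5179, -0.2868, 0.0554]
tool_rot: [-0.148, 3.137, -0.001]
ft_force: [0.4, 0.1, -2.2]
grip_width: 0.246
grip_force: 30.0
```

Call:
send_rows(
  newtons=15,
  steps=[
    {"tx": 0, "ty": 0, "tz": 0, "turn": 0, "grip": 0},
    {"tx": 0.02, "ty": 0, "tz": 0.06, "turn": 0, "grip": 0},
    {"tx": 0.03, "ty": 0, "tz": 0.06, "turn": 0, "grip": 0},
    {"tx": 0.04, "ty": 0, "tz": 0.06, "turn": 0, "grip": 0},
    {"tx": 0, "ty": 0, "tz": 0, "turn": 0, "grip": 0},
  ],
)

```text
time: 9.8
position: [0.5105, -0.288, 0.0453]
tool_rot: [0.146, -3.138, -0.001]
ft_force: [-4.6, 1.3, 5.1]
grip_width: 0.248
grip_force: 15.0
```

Call:
send_rows(
  newtons=60,
  steps=[
    {"tx": 0, "ty": 0, "tz": 0, "turn": 0, "grip": 0},
    {"tx": 0, "ty": 0, "tz": 0, "turn": 0, "grip": 0},
    {"tx": 0, "ty": 0, "tz": -0.1, "turn": 0, "grip": 0},
    {"tx": 0, "ty": 0, "tz": -0.15, "turn": 0, "grip": 0},
    {"tx": 0, "ty": 0, "tz": -0.2, "turn": 0, "grip": 0},
    {"tx": 0, "ty": 0, "tz": -0.2, "turn": 0, "grip": 0},
    {"tx": 0, "ty": 0, "tz": -0.1, "turn": 0, "grip": 0},
    {"tx": 0, "ty": 0, "tz": 0, "turn": 0, "grip": 0},
  ],
)

```text
time: 10.8
position: [0.5119, -0.2877, 0.0904]
tool_rot: [-0.147, 3.136, -0.001]
ft_force: [0.3, 0.2, -4.8]
grip_width: 0.246
grip_force: 60.0
```

```bash
python3 - <<'E'
from h import *
from bench import ctrl
plan([])  if 0 else None
d=ctrl.get_image("top");i=d["pixels"][...,::-1]
d2=ctrl.get_image("side");j=d2["pixels"][...,::-1]
s=ctrl.get_state();print(s["position"],s["ft_force"])
cv2.imwrite("pics/s4.png",np.hstack([cv2.resize(i[120:220,290:390],(400,400),interpolation=cv2.INTER_CUBIC),cv2.resize(j[200:310,260:370],(400,400),interpolation=cv2.INTER_CUBIC)]))
E
```

```text
[ 0.51118792 -0.28730098  0.08941988] [ 0.00621685  0.19405967 -4.04073139]
```

View pics/s4.png

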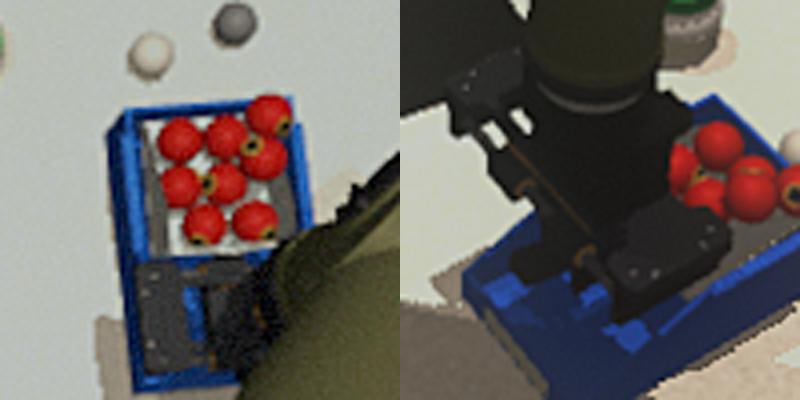

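All eight knobs are in the scoop. The one at the right front corner, (269,115) in the left panel, sits close to the nose edge, so I'll check how far in it is.

```bash
python3 - <<'E'
from h import *
d=dict(np.load("top.npz"))
g=np.array([.5115,-.2875,.095])
rot=R.from_euler("z",5.3,degrees=True)*R.from_euler("y",-8,degrees=True)
for p in[(269,115),(226,136),(180,140),(263,157),(225,184),(181,186),(204,224),(256,221)]:
    px=np.array(p)/4+[290,120]-.4
    z=.08
    for _ in range(10):
        P=ray(d,px,z);l=rot.inv().apply(P-g)+[-.104,0,.055];z+=(.0200-l[2])
    print(p,l.round(3),P.round(3))
E
```

```text
(269, 115) [ 0.049 -0.044  0.02 ] [ 0.671 -0.317  0.082]
(226, 136) [ 0.035 -0.01   0.02 ] [ 0.655 -0.284  0.08 ]
(180, 140) [0.035 0.025 0.02 ] [ 0.651 -0.25   0.08 ]
(263, 157) [ 0.017 -0.037  0.02 ] [ 0.64  -0.313  0.077]
(225, 184) [-0.001 -0.007  0.02 ] [ 0.619 -0.284  0.075]
(181, 186) [0.    0.027 0.02 ] [ 0.617 -0.251  0.075]
(204, 224) [-0.03   0.012  0.02 ] [ 0.589 -0.269  0.071]
(256, 221) [-0.03  -0.028  0.02 ] [ 0.592 -0.308  0.071]
```

It sits on the side wall at the nose corner and isn't secure. I'll lower back into the bin and draw backwards so it drops off in the bin or settles in the scoop.

Call:
send_rows(
  newtons=60,
  steps=[
    {"tx": 0, "ty": 0, "tz": 0.2, "turn": 0, "grip": 0},
    {"tx": 0, "ty": 0, "tz": 0.2, "turn": 0, "grip": 0},
    {"tx": 0, "ty": 0, "tz": 0.18, "turn": 0, "grip": 0},
    {"tx": 0.35, "ty": 0, "tz": 0, "turn": 0, "grip": 0},
    {"tx": 0.35, "ty": 0, "tz": 0, "turn": 0, "grip": 0},
    {"tx": -0.15, "ty": 0.1, "tz": 0, "turn": 0, "grip": 0},
    {"tx": 0.2, "ty": 0, "tz": 0, "turn": 0, "grip": 0},
    {"tx": 0, "ty": 0, "tz": 0, "turn": 0, "grip": 0},
  ],
)

```text
time: 11.9
position: [0.4648, -0.286, 0.0545]
tool_rot: [0.146, -3.137, -0.0]
ft_force: [-0.3, 0.1, -3.0]
grip_width: 0.241
grip_force: 60.0
```

```bash
python3 - <<'E'
from h import *
from bench import ctrl
d=ctrl.get_image("top");i=d["pixels"]
d2=ctrl.get_image("side");j=d2["pixels"][...,::-1]
s=ctrl.get_state();print(s["position"],s["ft_force"],s["time"])
cv2.imwrite("pics/s5.png",np.hstack([cv2.resize(i[120:220,290:390,::-1],(400,400),interpolation=cv2.INTER_CUBIC),cv2.resize(j[200:310,260:370],(400,400),interpolation=cv2.INTER_CUBIC)]))
E
```

```text
[ 0.46584094 -0.28592642  0.05475909] [-0.46169955 -0.54157452 -3.30964919] 12.0
```

View pics/s5.png

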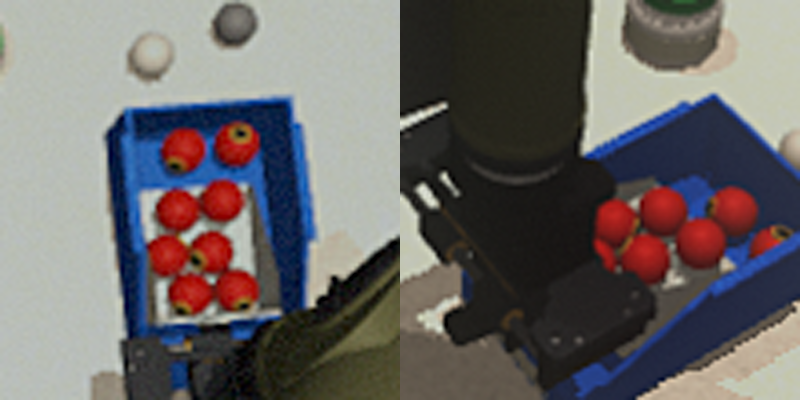

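Six knobs lie safely in the scoop, and two dropped back to the bin floor at (183,150) and (237,144). I'll lift gently and carry them to the drawer, coming in from its side.

```bash
python3 - <<'E'
from h import *
g=fr(CAB,-.063,-.085);print(g)
plan([(.4655,-.286,.225,5.3,7),(.452,-.10,.24,30,8),(*(g-[.02,.06]),.24,75,8),(*g,.225,85.85,4)])
E
```

```text
[0.5137084  0.21438679]
now [ 0.4658 -0.2859  0.0548  5.3415] t 12.0 F [-0.5 -0.5 -3.3] g [ 0.244 59.996]
[0.0, -0.0, -0.41, np.float64(0.0)] [0.0, -0.0, -0.4, np.float64(0.0)] [0.0, -0.0, -0.41, np.float64(0.0)] [0.0, -0.0, -0.4, np.float64(0.0)] [0.0, -0.0, -0.41, np.float64(0.0)] [0.0, -0.0, -0.4, np.float64(0.0)] [0.01, -0.0, -0.41, np.float64(0.01)] [-0.01, 0.39, -0.03, np.float64(-0.39)] [-0.03, 0.39, -0.03, np.float64(-0.38)] [-0.05, 0.38, -0.03, np.float64(-0.39)] [-0.07, 0.38, -0.03, np.float64(-0.39)] [-0.09, 0.38, -0.03, np.float64(-0.38)] [-0.11, 0.37, -0.04, np.float64(-0.39)] [-0.13, 0.37, -0.03, np.float64(-0.39)] [-0.15, 0.36, -0.03, np.float64(-0.38)] [-0.34, 0.42, 0.0, np.float64(-0.7)] [-0.38, 0.38, 0.0, np.float64(-0.71)] [-0.41, 0.34, 0.0, np.float64(-0.7)] [-0.45, 0.29, 0.0, np.float64(-0.7)] [-0.47, 0.26, 0.0, np.float64(-0.71)] [-0.5, 0.2, 0.0, np.float64(-0.7)] [-0.51, 0.16, 0.0, np.float64(-0.7)] [-0.53, 0.1, 0.0, np.float64(-0.71)] [-0.26, -0.01, 0.06, np.float64(-0.34)] [-0.26, -0.03, 0.07, np.float64(-0.34)] [-0.26, -0.04, 0.06, np.float64(-0.34)] [-0.26, -0.05, 0.06, np.float64(-0.33)] 
end [0.5134 0.2142 0.2252] 85.82 n 27 max 0.71
```

Call:
send_rows(
  newtons=60,
  steps=[
    {"tx": 0, "ty": 0, "tz": -0.2, "turn": 0, "grip": 0},
    {"tx": 0, "ty": 0, "tz": -0.4, "turn": 0, "grip": 0},
    {"tx": 0, "ty": 0, "tz": -0.45, "turn": 0, "grip": 0},
    {"tx": 0, "ty": 0, "tz": -0.45, "turn": 0, "grip": 0},
    {"tx": 0, "ty": 0, "tz": -0.45, "turn": 0, "grip": 0},
    {"tx": 0, "ty": 0, "tz": -0.45, "turn": 0, "grip": 0},
    {"tx": 0, "ty": 0, "tz": -0.3, "turn": 0, "grip": 0},
    {"tx": 0, "ty": 0, "tz": -0.15, "turn": 0, "grip": 0},
  ],
)

```text
time: 13.0
position: [0.4661, -0.2861, 0.227]
tool_rot: [-0.146, 3.137, -0.0]
ft_force: [-0.6, 0.4, -3.0]
grip_width: 0.245
grip_force: 60.0
```

Call:
send_rows(
  newtons=60,
  steps=[
    {"tx": 0, "ty": 0.2, "tz": 0, "turn": -0.2, "grip": 0},
    {"tx": -0.03, "ty": 0.39, "tz": -0.03, "turn": -0.38, "grip": 0},
    {"tx": -0.04, "ty": 0.38, "tz": -0.03, "turn": -0.39, "grip": 0},
    {"tx": -0.06, "ty": 0.38, "tz": -0.03, "turn": -0.39, "grip": 0},
    {"tx": -0.08, "ty": 0.38, "tz": -0.03, "turn": -0.38, "grip": 0},
    {"tx": -0.1, "ty": 0.38, "tz": -0.03, "turn": -0.39, "grip": 0},
    {"tx": -0.12, "ty": 0.37, "tz": -0.03, "turn": -0.39, "grip": 0},
    {"tx": -0.14, "ty": 0.36, "tz": -0.03, "turn": -0.38, "grip": 0},
    {"tx": -0.08, "ty": 0.2, "tz": 0, "turn": -0.2, "grip": 0},
  ],
)

```text
time: 14.12
position: [0.4517, -0.0966, 0.2385]
tool_rot: [-0.823, 3.031, 0.0]
ft_force: [0.9, 0.6, -3.8]
grip_width: 0.247
grip_force: 60.0
```

```bash
python3 - <<'E'
from h import *
g=fr(CAB,-.063,-.085)
plan([(*(g-[.02,.06]),.24,75,8),(*g,.225,85.85,3)])
E
```

```text
now [ 0.4517 -0.0966  0.2385 30.385 ] t 14.12 F [ 0.9  0.6 -3.8] g [ 0.247 59.995]
[-0.34, 0.41, -0.0, np.float64(-0.7)] [-0.38, 0.37, -0.01, np.float64(-0.69)] [-0.41, 0.33, 0.0, np.float64(-0.7)] [-0.44, 0.29, -0.0, np.float64(-0.7)] [-0.47, 0.25, -0.01, np.float64(-0.7)] [-0.49, 0.2, 0.0, np.float64(-0.69)] [-0.51, 0.15, -0.0, np.float64(-0.7)] [-0.52, 0.11, -0.01, np.float64(-0.7)] [-0.35, -0.02, 0.08, np.float64(-0.45)] [-0.35, -0.05, 0.09, np.float64(-0.45)] [-0.35, -0.06, 0.08, np.float64(-0.45)] 
end [0.5135 0.2147 0.2253] 85.83 n 11 max 0.7
```

Call:
send_rows(
  newtons=60,
  steps=[
    {"tx": -0.17, "ty": 0.21, "tz": 0, "turn": -0.35, "grip": 0},
    {"tx": -0.17, "ty": 0.2, "tz": 0, "turn": -0.35, "grip": 0},
    {"tx": -0.38, "ty": 0.37, "tz": 0, "turn": -0.69, "grip": 0},
    {"tx": -0.41, "ty": 0.33, "tz": 0, "turn": -0.7, "grip": 0},
    {"tx": -0.44, "ty": 0.29, "tz": 0, "turn": -0.7, "grip": 0},
    {"tx": -0.47, "ty": 0.25, "tz": 0, "turn": -0.7, "grip": 0},
    {"tx": -0.49, "ty": 0.2, "tz": 0, "turn": -0.69, "grip": 0},
    {"tx": -0.51, "ty": 0.15, "tz": 0, "turn": -0.7, "grip": 0},
    {"tx": -0.52, "ty": 0.11, "tz": 0, "turn": -0.7, "grip": 0},
    {"tx": -0.35, "ty": -0.02, "tz": 0.1, "turn": -0.45, "grip": 0},
    {"tx": -0.25, "ty": -0.04, "tz": 0.1, "turn": -0.35, "grip": 0},
    {"tx": -0.15, "ty": -0.03, "tz": 0.05, "turn": -0.2, "grip": 0},
  ],
)

```text
time: 15.62
position: [0.5082, 0.1979, 0.2223]
tool_rot: [2.083, -2.35, -0.001]
ft_force: [-0.9, -0.4, -4.3]
grip_width: 0.245
grip_force: 60.0
```

```bash
python3 - <<'E'
from h import *
from bench import ctrl
g=fr(CAB,-.063,-.085)
plan([(*g,.207,85.85,3)])
d=ctrl.get_image("top");i=d["pixels"]
d2=ctrl.get_image("side");j=d2["pixels"][...,::-1]
cv2.imwrite("pics/s6.png",np.hstack([cv2.resize(i[90:240,90:240,::-1],(400,400),interpolation=cv2.INTER_CUBIC),cv2.resize(j[40:190,160:310],(400,400),interpolation=cv2.INTER_CUBIC)]))
E
```

```text
now [ 0.5082  0.1979  0.2223 83.1276] t 15.62 F [-0.9 -0.4 -4.3] g [ 0.245 59.996]
[-0.09, -0.02, 0.09, np.float64(-0.11)] [-0.1, -0.02, 0.08, np.float64(-0.12)] [-0.09, -0.02, 0.09, np.float64(-0.11)] 
end [0.5136 0.2142 0.2067] 85.85 n 3 max 0.12
```

View pics/s6.png

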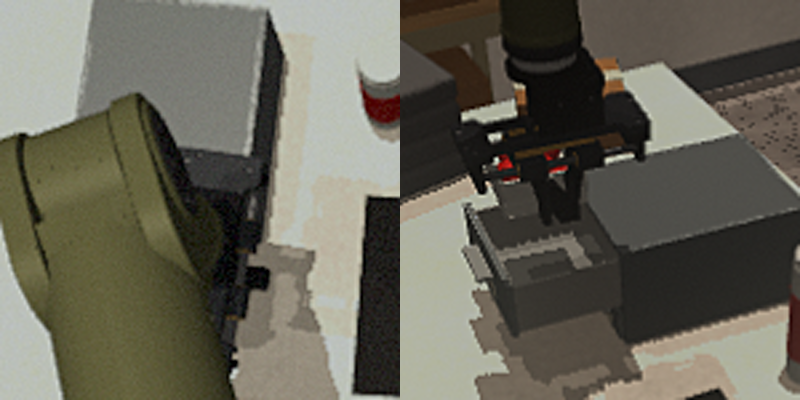

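The top view is hidden by the arm. The side view shows the fingers over the drawer's near rim, with red knobs visible behind them in the bowl, above the drawer. That was my tenth picture, so from here I use numbers only. I'll settle over the drawer and loosen in stages.

Call:
send_rows(
  newtons=60,
  steps=[
    {"tx": -0.09, "ty": -0.02, "tz": 0.09, "turn": -0.11, "grip": 0},
    {"tx": -0.1, "ty": -0.02, "tz": 0.08, "turn": -0.12, "grip": 0},
    {"tx": -0.09, "ty": -0.02, "tz": 0.09, "turn": -0.11, "grip": 0},
    {"tx": 0, "ty": 0, "tz": 0, "turn": 0, "grip": 0},
  ],
)

```text
time: 16.23
position: [0.5139, 0.2118, 0.2071]
tool_rot: [2.133, -2.305, -0.001]
ft_force: [0.2, 0.9, -3.4]
grip_width: 0.244
grip_force: 60.0
```

Call:
send_rows(
  newtons=14,
  steps=[
    {"tx": 0, "ty": 0, "tz": 0, "turn": 0, "grip": 0},
    {"tx": 0, "ty": 0, "tz": 0, "turn": 0, "grip": 0},
    {"tx": 0, "ty": 0, "tz": 0, "turn": 0, "grip": 0},
  ],
)

```text
time: 16.6
position: [0.5146, 0.2114, 0.2082]
tool_rot: [-2.131, 2.307, -0.0]
ft_force: [-0.8, -0.1, -1.2]
grip_width: 0.254
grip_force: 14.0
```

```bash
cat >> h.py <<'E'
def red(i,box):
    x0,y0,x1,y1=box;c=i[y0:y1,x0:x1].astype(int)
    m=((c[...,0]>90)&(c[...,1]<60)&(c[...,2]<60)).astype(np.uint8)
    n,_,st,ce=cv2.connectedComponentsWithStats(m)
    return [(int(st[k,4]),*(ce[k]+[x0,y0]).round(1).tolist()) for k in range(1,n) if st[k,4]>3]
E
python3 - <<'E'
from h import *
from bench import ctrl
plan([])
print(red(ctrl.get_image("side")["pixels"],(160,40,310,190)))
E
```

```text
now [ 0.5146  0.2114  0.2082 85.4792] t 16.6 F [-0.8 -0.1 -1.2] g [ 0.254 14.   ]Traceback (most recent call last):
  File "<stdin>", line 3, in <module>
  File "h.py", line 31, in plan
    print("\nend",p.round(4),round(f,2),"n",len(rows),"max",np.abs(rows).max());return p
                                                            ~~~~~~~~~~~~~~~~^^
    return umr_maximum(a, axis, None, out, keepdims, initial, where)
ValueError: zero-size array to reduction operation maximum which has no identity
```

```bash
python3 - <<'E'
from h import *
from bench import ctrl
s=ctrl.get_state();print(s["ft_force"],s["torque"],s["position"])
print(red(ctrl.get_image("side")["pixels"],(160,40,310,190)))
E
```

```text
[-0.81781192 -0.07869955 -1.1834491 ] [ 0.01786948  0.13514446 -0.01014968] [0.51455785 0.21136494 0.20822477]
[(9, 205.1, 125.8), (27, 199.2, 134.7)]
```

Call:
send_rows(
  newtons=10,
  steps=[
    {"tx": 0, "ty": 0, "tz": 0, "turn": 0, "grip": 0},
    {"tx": 0, "ty": 0, "tz": -0.15, "turn": 0, "grip": 0},
    {"tx": 0, "ty": 0, "tz": -0.15, "turn": 0, "grip": 0},
    {"tx": 0, "ty": 0, "tz": 0, "turn": 0, "grip": 0},
    {"tx": 0, "ty": 0, "tz": 0, "turn": 0, "grip": 0},
  ],
)

```text
time: 17.27
position: [0.5142, 0.2115, 0.2259]
tool_rot: [-2.133, 2.306, 0.0]
ft_force: [-0.6, -0.8, -2.1]
grip_width: 0.252
grip_force: 10.0
```

```bash
python3 - <<'E'
from h import *
from bench import ctrl
s=ctrl.get_state();print(s["ft_force"],s["torque"],s["position"])
im=ctrl.get_image("side");print(red(im["pixels"],(160,40,310,190)))
# where drawer floor/rim corners and scoop points project
for y in(-.081,.081):
    for x in(-.126,0):
        print("cab",x,y,[proj(im,[*fr(CAB,x,y),z])[0].round(0).tolist() for z in(.058,.0775,.119)])
for th in(40,50,60,75,90):
    rot=R.from_euler("z",85.5,degrees=True)*R.from_euler("y",th,degrees=True)
    P=s["position"]+np.array([0,0,.005])+rot.apply(np.array([(.052,-.048,0),(.052,.048,0),(-.052,.048,0.05)])-[-.104,0,.055]);print(th,P.round(3)[0],proj(im,P).round(0).tolist())
E
```

```text
[-0.55928181 -0.78190282 -2.08114898] [0.00649453 0.12950607 0.02021914] [0.5142254  0.211529   0.22586273]
[(34, 197.7, 131.7)]
cab -0.126 -0.081 [[204.0, 163.0], [203.0, 158.0], [202.0, 147.0]]
cab 0 -0.081 [[242.0, 153.0], [242.0, 148.0], [241.0, 137.0]]
cab -0.126 0.081 [[190.0, 135.0], [189.0, 130.0], [187.0, 120.0]]
cab 0 0.081 [[225.0, 126.0], [225.0, 121.0], [224.0, 111.0]]
40 [0.569 0.292 0.088] [[229.0, 133.0], [200.0, 140.0], [201.0, 120.0]]
50 [0.567 0.266 0.076] [[232.0, 141.0], [203.0, 148.0], [202.0, 123.0]]
60 [0.564 0.238 0.068] [[235.0, 147.0], [206.0, 155.0], [203.0, 125.0]]
75 [0.561 0.195 0.066] [[240.0, 156.0], [210.0, 163.0], [204.0, 129.0]]
90 [0.558 0.153 0.075] [[244.0, 161.0], [214.0, 169.0], [206.0, 132.0]]
```

Call:
send_rows(
  newtons=60,
  steps=[
    {"tx": 0, "ty": 0, "tz": 0, "turn": 0, "grip": 0},
    {"tx": 0, "ty": 0, "tz": -0.2, "turn": 0, "grip": 0},
    {"tx": 0, "ty": 0, "tz": -0.4, "turn": 0, "grip": 0},
    {"tx": 0, "ty": 0, "tz": -0.5, "turn": 0, "grip": 0},
    {"tx": 0, "ty": 0, "tz": -0.5, "turn": 0, "grip": 0},
    {"tx": 0.6, "ty": 0, "tz": 0, "turn": 0.5, "grip": 0},
    {"tx": 0.6, "ty": 0, "tz": 0, "turn": 1, "grip": 0},
    {"tx": 0.6, "ty": -0.1, "tz": 0, "turn": 1, "grip": 0},
    {"tx": 0.6, "ty": -0.2, "tz": 0, "turn": 1, "grip": 0},
    {"tx": 0.4, "ty": -0.3, "tz": 0, "turn": 1, "grip": 0},
    {"tx": 0, "ty": -0.4, "tz": 0, "turn": 1, "grip": 0},
    {"tx": 0, "ty": -0.2, "tz": 0, "turn": 1, "grip": 0},
  ],
)

```text
time: 18.82
position: [0.5262, 0.0089, 0.3219]
tool_rot: [-0.893, 3.012, -0.0]
ft_force: [0.7, -0.3, -1.9]
grip_width: 0.245
grip_force: 60.0
```

```bash
python3 - <<'E'
from h import *
from bench import ctrl
s=ctrl.get_state();print(s["time"],s["ft_force"],s["position"],R.from_rotvec(s["tool_rot"]).as_matrix()[:2,0])
a=ctrl.get_image("side");b=ctrl.get_image("top");np.savez("s7.npz",s=a["pixels"],t=b["pixels"])
print("side",red(a["pixels"],(0,0,512,384)));
for q in red(b["pixels"],(0,0,512,384)):
    P=ray(b,q[1:],.0775);Q=ray(b,q[1:],.0215);c=np.cos(CAB[2]);s_=np.sin(CAB[2]);dx,dy=P[:2]-CAB[:2];print(q,"cab",np.round([c*dx+s_*dy,-s_*dx+c*dy],3),"floor",Q[:2].round(3))
E
```

```text
18.825 [ 0.65585767 -0.33111409 -1.87154624] [0.52617049 0.00889563 0.32194734] [-0.83852988 -0.54485557]
side [(28, 219.8, 123.4), (122, 209.6, 130.7), (29, 227.1, 127.7), (41, 198.3, 131.8), (102, 351.4, 256.6), (32, 359.5, 266.0), (4, 231.5, 315.0), (4, 223.5, 320.0)]
(64, 348.7, 156.2) cab [ 0.107 -0.581] floor [ 0.662 -0.31 ]
(76, 335.7, 156.4) cab [ 0.103 -0.542] floor [ 0.66  -0.268]
(162, 134.6, 176.3) cab [-0.011  0.053] floor [0.586 0.366]
(337, 133.4, 198.1) cab [-0.076  0.048] floor [0.517 0.366]
(6, 329.0, 253.5) cab [-0.188 -0.537] floor [ 0.355 -0.241]
(134, 483.0, 306.9) cab [-0.299 -0.981] floor [ 0.204 -0.7  ]
(55, 499.0, 327.7) cab [-0.351 -1.025] floor [ 0.145 -0.742]
(138, 489.2, 345.9) cab [-0.402 -0.997] floor [ 0.094 -0.708]
(84, 497.1, 356.1) cab [-0.428 -1.018] floor [ 0.066 -0.729]
(8, 479.0, 345.1) cab [-0.403 -0.969] floor [ 0.096 -0.678]
(4, 480.5, 351.2) cab [-0.419 -0.972] floor [ 0.079 -0.681]
(53, 483.8, 365.5) cab [-0.455 -0.981] floor [ 0.039 -0.687]
```

Top-view counts: two knobs in the bin and about 500 red pixels in the drawer, at roughly 83 per ball, so six; none lie elsewhere. Next I'll re-level the scoop by setting its nose on the mat.

```bash
python3 - <<'E'
from h import *
plan([(.547,.0015,.22,-2.24,7),(.547,.0015,.172,-2.24,2)])
E
```

```text
now [5.26100e-01 8.90000e-03 3.21700e-01 3.32267e+01] t 18.93 F [-0.1  0.  -2.1] g [ 0.254 60.001]
[-0.03, -0.04, 0.24, np.float64(0.63)] [-0.04, -0.04, 0.24, np.float64(0.64)] [-0.04, -0.04, 0.25, np.float64(0.63)] [-0.04, -0.03, 0.24, np.float64(0.63)] [-0.04, -0.03, 0.24, np.float64(0.64)] [-0.05, -0.02, 0.24, np.float64(0.63)] [-0.05, -0.02, 0.25, np.float64(0.63)] [0.0, -0.0, 0.4, np.float64(0.0)] [0.0, -0.0, 0.4, np.float64(0.0)] 
end [0.5471 0.0016 0.1717] -2.21 n 9 max 0.64
```

Call:
send_rows(
  newtons=60,
  steps=[
    {"tx": -0.03, "ty": -0.04, "tz": 0.24, "turn": 0.63, "grip": 0},
    {"tx": -0.04, "ty": -0.04, "tz": 0.24, "turn": 0.64, "grip": 0},
    {"tx": -0.04, "ty": -0.04, "tz": 0.25, "turn": 0.63, "grip": 0},
    {"tx": -0.04, "ty": -0.03, "tz": 0.24, "turn": 0.63, "grip": 0},
    {"tx": -0.04, "ty": -0.03, "tz": 0.24, "turn": 0.64, "grip": 0},
    {"tx": -0.05, "ty": -0.02, "tz": 0.24, "turn": 0.63, "grip": 0},
    {"tx": -0.05, "ty": -0.02, "tz": 0.25, "turn": 0.63, "grip": 0},
    {"tx": 0, "ty": 0, "tz": 0.4, "turn": 0, "grip": 0},
    {"tx": 0, "ty": 0, "tz": 0.3, "turn": 0, "grip": 0},
    {"tx": 0, "ty": 0, "tz": 0, "turn": 0, "grip": 0},
    {"tx": 0, "ty": 0, "tz": 0, "turn": 0, "grip": 0},
  ],
)

```text
time: 20.3
position: [0.5476, 0.0044, 0.1785]
tool_rot: [0.052, 3.14, 0.0]
ft_force: [0.9, 0.2, -1.2]
grip_width: 0.246
grip_force: 60.0
```

```bash
python3 - <<'E'
from h import *
from bench import ctrl
# scoop pitch by code: bright aluminium pixels vs dark mat/gripper, compare with projected bowl silhouettes
s=ctrl.get_state();print(s["time"],s["ft_force"].round(1) if hasattr(s["ft_force"],"round") else s["ft_force"],s["position"])
im=ctrl.get_image("side");np.savez("s8.npz",s=im["pixels"]);g=cv2.GaussianBlur(cv2.cvtColor(im["pixels"],cv2.COLOR_RGB2GRAY),(3,3),0).astype(float)
b=np.load("side.npz")["pixels"];b=cv2.cvtColor(b,cv2.COLOR_RGB2GRAY).astype(float)
# near side wall outline (right wall outer face) : pentagon in scoop frame; score mean edge gradient along its outline
gx,gy=cv2.Sobel(g,cv2.CV_64F,1,0),cv2.Sobel(g,cv2.CV_64F,0,1);G=np.hypot(gx,gy)
poly=[(-.052,0),(.052,0),(.052,.010),(-.02,.05),(-.052,.05)]
for th in range(30,80,3):
    rot=R.from_euler("z",-2.24,degrees=True)*R.from_euler("y",th,degrees=True)
    pts=[]
    for (a,c),(e,f) in zip(poly,poly[1:]+poly[:1]):
        for t in np.linspace(0,1,30):pts.append((a+(e-a)*t,-.048,c+(f-c)*t))
    P=s["position"]+np.array([0,0,.005])+rot.apply(np.array(pts)-[-.104,0,.055]);uv=proj(im,P).astype(np.float32)
    v=cv2.remap(G.astype(np.float32),uv[:,0].copy(),uv[:,1].copy(),cv2.INTER_LINEAR);print(th,round(float(v.mean()),1),"nose z",P[45][2].round(3))
E
```

```text
20.3 [ 0.9  0.2 -1.2] [0.54757102 0.00440357 0.17853566]
30 19.6 nose z 0.062
33 18.0 nose z 0.057
36 19.0 nose z 0.052
39 21.0 nose z 0.047
42 41.3 nose z 0.042
45 170.9 nose z 0.038
48 157.8 nose z 0.034
51 33.1 nose z 0.031
54 14.8 nose z 0.028
57 10.8 nose z 0.026
60 9.3 nose z 0.024
63 8.8 nose z 0.022
66 8.3 nose z 0.021
69 8.7 nose z 0.02
72 9.3 nose z 0.02
75 10.0 nose z 0.02
78 12.3 nose z 0.021
```

The pitch is about 46.5° by edge fit. I'll set the nose down and swing level along the arc.

```bash
python3 - <<'E'
from h import *
w=[]
for th,n in((46.5,2),(41,1),(36,1),(31,1),(26,1),(21.5,1),(17,1),(13,1),(9,1),(5,1),(2,1),(0,1)):
    t=np.radians(th);h=.156*np.cos(t)-.055*np.sin(t);v=.156*np.sin(t)+.055*np.cos(t)
    w.append((.607-h,.004+.0391*(h-.0675),v-.001-.0005*(th<46),-2.24,n))
plan(w)
E
```

```text
now [ 0.5478  0.0044  0.1788 -1.9   ] t 20.35 F [-0.6  0.1 -1. ] g [ 0.251 60.   ]
[0.07, -0.01, 0.24, np.float64(0.02)] [0.07, -0.0, 0.24, np.float64(0.02)] [0.23, -0.0, 0.13, np.float64(0.0)] [0.21, -0.0, 0.13, np.float64(0.0)] [0.19, -0.0, 0.14, np.float64(0.0)] [0.18, -0.0, 0.16, np.float64(0.0)] [0.15, -0.0, 0.16, np.float64(0.0)] [0.13, -0.0, 0.17, np.float64(0.0)] [0.11, -0.0, 0.16, np.float64(0.0)] [0.1, -0.0, 0.16, np.float64(0.0)] [0.08, -0.0, 0.18, np.float64(0.0)] [0.06, -0.0, 0.13, np.float64(0.0)] [0.03, -0.0, 0.09, np.float64(0.0)] 
end [0.4513 0.0075 0.0534] -2.22 n 13 max 0.24
```

Call:
send_rows(
  newtons=12,
  steps=[
    {"tx": 0.07, "ty": -0.01, "tz": 0.24, "turn": 0.02, "grip": 0},
    {"tx": 0.07, "ty": 0, "tz": 0.24, "turn": 0.02, "grip": 0},
    {"tx": 0.23, "ty": 0, "tz": 0.13, "turn": 0, "grip": 0},
    {"tx": 0.21, "ty": 0, "tz": 0.13, "turn": 0, "grip": 0},
    {"tx": 0.19, "ty": 0, "tz": 0.14, "turn": 0, "grip": 0},
    {"tx": 0.18, "ty": 0, "tz": 0.16, "turn": 0, "grip": 0},
    {"tx": 0.15, "ty": 0, "tz": 0.16, "turn": 0, "grip": 0},
    {"tx": 0.13, "ty": 0, "tz": 0.17, "turn": 0, "grip": 0},
    {"tx": 0.11, "ty": 0, "tz": 0.16, "turn": 0, "grip": 0},
    {"tx": 0.1, "ty": 0, "tz": 0.16, "turn": 0, "grip": 0},
    {"tx": 0, "ty": 0, "tz": 0, "turn": 0, "grip": 0},
  ],
)

```text
time: 21.72
position: [0.4596, 0.0071, 0.0754]
tool_rot: [-0.062, -3.139, 0.0]
ft_force: [0.7, 0.5, -1.4]
grip_width: 0.256
grip_force: 12.0
```

```bash
cat >> h.py <<'E'
def edgepitch(im,tcp,phi,ths,dx=(0,)):
    g=cv2.GaussianBlur(cv2.cvtColor(im["pixels"],cv2.COLOR_RGB2GRAY),(3,3),0);G=np.hypot(cv2.Sobel(g,cv2.CV_64F,1,0),cv2.Sobel(g,cv2.CV_64F,0,1)).astype(np.float32)
    poly=[(-.052,0),(.052,0),(.052,.010),(-.02,.05),(-.052,.05)];res=[]
    pts=np.array([(a+(e-a)*t,-.048,c+(f-c)*t) for (a,c),(e,f) in zip(poly,poly[1:]+poly[:1]) for t in np.linspace(0,1,30)])
    for th in ths:
        for s in dx:
            rot=R.from_euler("z",phi,degrees=True)*R.from_euler("y",th,degrees=True)
            P=np.array(tcp)+[0,0,.005]+rot.apply(pts-[-.104,0,.055]+s*np.array([1,0,-.364]));uv=proj(im,P).astype(np.float32)
            res.append((float(cv2.remap(G,uv[:,0].copy(),uv[:,1].copy(),cv2.INTER_LINEAR).mean()),th,round(s,4),P[45].round(4).tolist()))
    for r in sorted(res,reverse=True)[:3]:print(r)
E
python3 - <<'E'
from h import *
from bench import ctrl
s=ctrl.get_state();print(s["time"],s["ft_force"],s["position"])
edgepitch(ctrl.get_image("side"),s["position"],-2.24,range(-10,60,1),np.arange(-.012,.013,.002))
plan([(.4513,.0075,.0545,-2.24,4)])
E
```

```text
21.725 [ 0.66470115  0.53035132 -1.41051803] [0.45958508 0.00708904 0.07543233]
(163.51971435546875, 8, np.float64(-0.004), [0.6014, -0.0465, 0.0114])
(162.117919921875, 8, np.float64(-0.006), [0.5995, -0.0464, 0.0124])
(160.6652069091797, 2, np.float64(0.012), [0.6236, -0.0474, 0.0204])
now [ 0.4602  0.0071  0.0759 -2.2484] t 21.77 F [ 0.3  0.1 -1.9] g [ 0.252 12.   ]
[0.04, 0.0, 0.09, np.float64(-0.0)] [0.03, 0.0, 0.09, np.float64(-0.0)] [0.04, 0.0, 0.09, np.float64(-0.0)] [0.04, 0.0, 0.09, np.float64(-0.0)] 
end [0.4512 0.0074 0.0543] -2.25 n 4 max 0.09
```

Call:
send_rows(
  newtons=8,
  steps=[
    {"tx": 0.04, "ty": 0, "tz": 0.09, "turn": 0, "grip": 0},
    {"tx": 0.04, "ty": 0, "tz": 0.09, "turn": 0, "grip": 0},
    {"tx": 0.04, "ty": 0, "tz": 0.09, "turn": 0, "grip": 0},
    {"tx": 0.03, "ty": 0, "tz": 0.1, "turn": 0, "grip": 0},
    {"tx": 0, "ty": 0, "tz": 0.02, "turn": 0, "grip": 0},
    {"tx": 0, "ty": 0, "tz": 0, "turn": 0, "grip": 0},
  ],
)

```text
time: 22.52
position: [0.4518, 0.0075, 0.0528]
tool_rot: [-0.062, -3.141, 0.0]
ft_force: [0.2, 0.0, -1.0]
grip_width: 0.249
grip_force: 8.0
```

Call:
send_rows(
  steps=[
    {"tx": 0, "ty": 0, "tz": 0, "turn": 0, "grip": 0.4},
    {"tx": 0, "ty": 0, "tz": 0, "turn": 0, "grip": 0.8},
    {"tx": 0, "ty": 0, "tz": 0, "turn": 0, "grip": 0.8},
    {"tx": 0, "ty": 0, "tz": 0, "turn": 0, "grip": 0.8},
    {"tx": 0, "ty": 0, "tz": 0, "turn": 0, "grip": 0.8},
    {"tx": 0, "ty": 0, "tz": -0.3, "turn": 0, "grip": 0.8},
    {"tx": 0, "ty": 0, "tz": -0.7, "turn": 0, "grip": 0.8},
    {"tx": 0, "ty": 0, "tz": -0.7, "turn": 0, "grip": 0.8},
    {"tx": 0, "ty": 0, "tz": -0.7, "turn": 0, "grip": 0.8},
  ],
)

```text
time: 23.65
position: [0.4516, 0.0074, 0.1983]
tool_rot: [0.062, 3.141, 0.0]
ft_force: [-0.0, -0.1, -0.6]
grip_width: 0.799
grip_force: 0.0
```

```bash
python3 - <<'E'
from h import *
from bench import ctrl
s=ctrl.get_state();print(s["time"],s["ft_force"],s["position"])
im=ctrl.get_image("side")
edgepitch(im,[.4511,.0074,.0538],-2.24,range(-15,20,1),np.arange(-.012,.013,.003))
g=fr(CAB,-.185);print("push start",g)
plan([(.40,.18,.22,-4.15,5),(*g,.20,-4.15,4),(*g,.108,-4.15,3)])
E
```

```text
23.65 [-0.02909839 -0.14915195 -0.62921651] [0.45164509 0.0073926  0.1983185 ]
(154.4566650390625, -7, np.float64(0.012), [0.6224, -0.0473, 0.0255])
(154.30947875976562, -6, np.float64(0.012), [0.6218, -0.0473, 0.0225])
(150.73680114746094, -8, np.float64(0.009), [0.6199, -0.0472, 0.0292])
push start [0.39818599 0.30800075]
now [ 0.4549  0.0076  0.2037 -2.2777] t 23.7 F [3.1 0.2 3. ] g [0.802 0.   ]
[0.21, 0.57, -0.05, np.float64(0.05)] [0.21, 0.56, -0.06, np.float64(0.04)] [0.21, 0.57, -0.05, np.float64(0.05)] [0.21, 0.56, -0.06, np.float64(0.05)] [0.22, 0.56, -0.05, np.float64(0.04)] [0.05, 0.53, 0.08, np.float64(0.0)] [0.04, 0.53, 0.09, np.float64(0.0)] [0.05, 0.53, 0.08, np.float64(0.0)] [0.05, 0.54, 0.08, np.float64(0.0)] [-0.0, -0.0, 0.51, np.float64(0.0)] [-0.0, -0.0, 0.51, np.float64(0.0)] [-0.0, -0.0, 0.52, np.float64(0.0)] 
end [0.3981 0.3083 0.1077] -4.12 n 12 max 0.57
```

```bash
python3 - <<'E'
from h import *
from bench import ctrl
from scipy.optimize import differential_evolution as DE
s=ctrl.get_state();print(s["time"],s["ft_force"],s["position"])
def G(im):
    g=cv2.GaussianBlur(cv2.cvtColor(im["pixels"],cv2.COLOR_RGB2GRAY),(3,3),0);return np.hypot(cv2.Sobel(g,cv2.CV_64F,1,0),cv2.Sobel(g,cv2.CV_64F,0,1)).astype(np.float32)
L=lambda *p:np.vstack([np.linspace(a,b,30) for a,b in zip(p,p[1:])])
sidep=L((-.052,-.048,.05),(-.052,-.048,0),(.052,-.048,0),(.052,-.048,.01),(-.02,-.048,.05),(-.052,-.048,.05),(-.052,.048,.05))
def run(im,name):
    g=G(im)
    def f(q):
        rot=R.from_euler("z",q[3])*R.from_euler("y",q[4])
        uv=proj(im,rot.apply(sidep)+q[:3]).astype(np.float32)
        return -cv2.remap(g,uv[:,0].copy(),uv[:,1].copy(),cv2.INTER_LINEAR).mean()
    r=DE(f,[(.53,.58),(-.02,.025),(0.0,.03),(-.15,.08),(-.3,.3)],seed=1,maxiter=150,tol=1e-6)
    print(name,r.x.round(4),round(r.fun,1))
    for z in(.004,):
        r=DE(lambda q:f([q[0],q[1],z,q[2],0]),[(.53,.58),(-.02,.025),(-.15,.08)],seed=1,tol=1e-6);print(" level on mat",r.x.round(4),round(r.fun,1))
a=ctrl.get_image("side");run(a,"now")
o=dict(np.load("side.npz"));run(o,"start")
E
```

```text
23.7 [3.14051189 0.18646623 3.03532842] [0.45486371 0.00764527 0.20374166]
now [ 0.5769 -0.0198  0.0024  0.08    0.2003] -187.6
 level on mat [0.5475 0.0113 0.08  ] -164.3
start [ 0.5627 -0.0064  0.0275 -0.0016 -0.2371] -173.9
 level on mat [ 0.556   0.0048 -0.0224] -160.8
```

Holding the scoop level on the mat gives a fit as good as the starting picture (x .5475, y .011), so it stands on its base. Next is the drawer.

Call:
send_rows(
  newtons=20,
  steps=[
    {"tx": 0.21, "ty": 0.57, "tz": -0.05, "turn": 0.05, "grip": 0},
    {"tx": 0.21, "ty": 0.56, "tz": -0.06, "turn": 0.04, "grip": 0},
    {"tx": 0.21, "ty": 0.57, "tz": -0.05, "turn": 0.05, "grip": 0},
    {"tx": 0.21, "ty": 0.56, "tz": -0.06, "turn": 0.05, "grip": 0},
    {"tx": 0.22, "ty": 0.56, "tz": -0.05, "turn": 0.04, "grip": 0},
    {"tx": 0.05, "ty": 0.53, "tz": 0.08, "turn": 0, "grip": 0},
    {"tx": 0.04, "ty": 0.53, "tz": 0.09, "turn": 0, "grip": 0},
    {"tx": 0.05, "ty": 0.53, "tz": 0.08, "turn": 0, "grip": 0},
    {"tx": 0.05, "ty": 0.54, "tz": 0.08, "turn": 0, "grip": 0},
    {"tx": 0, "ty": 0, "tz": 0, "turn": 0, "grip": 0},
    {"tx": 0, "ty": 0, "tz": 0, "turn": 0, "grip": 0},
  ],
)

```text
time: 25.12
position: [0.3949, 0.307, 0.1927]
tool_rot: [-0.113, -3.139, 0.002]
ft_force: [-0.3, 0.0, 0.3]
grip_width: 0.004
grip_force: 0.0
```

```bash
python3 - <<'E'
from h import *
g=fr(CAB,-.19)
plan([(*g,.100,-4.15,3)])
plan([(*fr(CAB,-.16),.1,-4.15,2),(*fr(CAB,-.05),.1,-4.15,7)],[*g,.1,-4.15])
E
```

```text
now [ 0.3949  0.307   0.1927 -4.1169] t 25.12 F [-0.3  0.   0.3] g [0.004 0.   ]
[0.01, 0.01, 0.52, np.float64(0.0)] [0.01, 0.0, 0.51, np.float64(0.0)] [0.01, 0.01, 0.52, np.float64(0.0)] 
end [0.3932 0.3084 0.0997] -4.12 n 3 max 0.52
[-0.25, -0.0, -0.0, -0.0] [-0.25, -0.0, -0.0, -0.0] [-0.26, -0.0, -0.0, -0.0] [-0.26, -0.0, -0.0, -0.0] [-0.27, -0.0, -0.0, -0.0] [-0.26, -0.0, -0.0, -0.0] [-0.26, -0.0, -0.0, -0.0] [-0.26, -0.0, -0.0, -0.0] [-0.26, -0.0, -0.0, -0.0] 
end [0.5326 0.2982 0.1   ] -4.15 n 9 max 0.27
```

Call:
send_rows(
  newtons=20,
  steps=[
    {"tx": 0.01, "ty": 0.01, "tz": 0.52, "turn": 0, "grip": 0},
    {"tx": 0.01, "ty": 0, "tz": 0.51, "turn": 0, "grip": 0},
    {"tx": 0.01, "ty": 0.01, "tz": 0.52, "turn": 0, "grip": 0},
    {"tx": -0.2, "ty": 0, "tz": 0, "turn": 0, "grip": 0},
    {"tx": -0.2, "ty": 0, "tz": 0, "turn": 0, "grip": 0},
    {"tx": -0.2, "ty": 0, "tz": 0, "turn": 0, "grip": 0},
    {"tx": -0.24, "ty": 0, "tz": 0, "turn": 0, "grip": 0},
    {"tx": -0.24, "ty": 0, "tz": 0, "turn": 0, "grip": 0},
    {"tx": -0.24, "ty": 0, "tz": 0, "turn": 0, "grip": 0},
    {"tx": -0.24, "ty": 0, "tz": 0, "turn": 0, "grip": 0},
    {"tx": -0.24, "ty": 0, "tz": 0, "turn": 0, "grip": 0},
    {"tx": -0.24, "ty": 0, "tz": 0, "turn": 0, "grip": 0},
  ],
)

```text
time: 26.62
position: [0.5162, 0.3007, 0.1004]
tool_rot: [0.112, 3.14, 0.0]
ft_force: [-1.9, -0.1, 1.0]
grip_width: 0.008
grip_force: 1.0
```

Call:
send_rows(
  newtons=20,
  steps=[
    {"tx": -0.2, "ty": 0, "tz": 0, "turn": 0, "grip": 0},
    {"tx": -0.2, "ty": 0, "tz": 0, "turn": 0, "grip": 0},
    {"tx": -0.15, "ty": 0, "tz": 0, "turn": 0, "grip": 0},
    {"tx": -0.08, "ty": 0, "tz": 0, "turn": 0, "grip": 0},
    {"tx": 0, "ty": 0, "tz": 0, "turn": 0, "grip": 0},
  ],
)

```text
time: 27.25
position: [0.5464, 0.2987, 0.0995]
tool_rot: [-0.108, -3.125, 0.004]
ft_force: [-17.2, -1.5, 10.1]
grip_width: 0.004
grip_force: 8.8
```

Call:
send_rows(
  newtons=20,
  steps=[
    {"tx": 0.3, "ty": 0, "tz": 0, "turn": 0, "grip": 0},
    {"tx": 0.8, "ty": 0, "tz": 0, "turn": 0, "grip": 0},
    {"tx": 0.8, "ty": 0, "tz": 0, "turn": 0, "grip": 0},
    {"tx": 0.3, "ty": 0, "tz": -0.7, "turn": 0, "grip": 0},
    {"tx": 0, "ty": 0.6, "tz": -0.7, "turn": 0, "grip": 0},
    {"tx": 0, "ty": 0.9, "tz": -0.3, "turn": 0, "grip": 0},
    {"tx": 0, "ty": 0.9, "tz": 0, "turn": 0, "grip": 0},
    {"tx": 0.2, "ty": 0.9, "tz": 0, "turn": 0, "grip": 0},
    {"tx": 0.3, "ty": 0.8, "tz": 0, "turn": 0, "grip": 0},
    {"tx": 0, "ty": 0, "tz": 0, "turn": 0, "grip": 0},
    {"tx": 0, "ty": 0, "tz": 0, "turn": 0, "grip": 0},
  ],
)

```text
time: 28.62
position: [0.41, 0.5543, 0.202]
tool_rot: [0.112, 3.138, -0.002]
ft_force: [-0.2, -0.8, 0.1]
grip_width: 0.004
grip_force: 0.0
```

```bash
python3 - <<'E'
from h import *
from bench import ctrl
s=ctrl.get_state();print(s["time"],s["ft_force"],s["position"])
im=ctrl.get_image("top");px=im["pixels"]
g=cv2.cvtColor(px,cv2.COLOR_RGB2GRAY).astype(np.float32)
# brightness profile along cab x at z of the pull (y=0) and panel (y=.06)
for y,z in((0.01,.102),(-.06,.127),(.06,.127)):
    xs=np.arange(-.17,.03,.004);uv=proj(im,[[*fr(CAB,x,y),z] for x in xs]).astype(np.float32)
    print(y,z,dict(zip((xs*1000).round().astype(int).tolist(),cv2.remap(g,uv[:,0].copy(),uv[:,1].copy(),1).ravel().round().astype(int).tolist())))
print([q for q in red(px,(0,0,400,384))])
a=ctrl.get_image("side");print(red(a["pixels"],(150,0,512,300)))
E
```

```text
28.625 [-0.16283301 -0.7874207   0.09858979] [0.40996049 0.55429474 0.20200622]
0.01 0.102 {-170: 168, -166: 168, -162: 164, -158: 163, -154: 166, -150: 164, -146: 163, -142: 163, -138: 163, -134: 163, -130: 163, -126: 165, -122: 163, -118: 163, -114: 161, -110: 162, -106: 162, -102: 163, -98: 166, -94: 163, -90: 165, -86: 166, -82: 164, -78: 164, -74: 164, -70: 165, -66: 167, -62: 169, -58: 169, -54: 170, -50: 169, -46: 169, -42: 169, -38: 170, -34: 166, -30: 125, -26: 117, -22: 142, -18: 142, -14: 143, -10: 143, -6: 99, -2: 77, 2: 117, 6: 102, 10: 97, 14: 111, 18: 112, 22: 110, 26: 111}
-0.06 0.127 {-170: 163, -166: 161, -162: 164, -158: 163, -154: 163, -150: 165, -146: 165, -142: 162, -138: 165, -134: 164, -130: 164, -126: 161, -122: 162, -118: 164, -114: 164, -110: 167, -106: 169, -102: 169, -98: 167, -94: 169, -90: 171, -86: 168, -82: 168, -78: 168, -74: 168, -70: 169, -66: 168, -62: 168, -58: 167, -54: 172, -50: 141, -46: 117, -42: 120, -38: 118, -34: 124, -30: 106, -26: 71, -22: 69, -18: 48, -14: 35, -10: 29, -6: 106, -2: 121, 2: 96, 6: 109, 10: 114, 14: 110, 18: 113, 22: 111, 26: 112}
0.06 0.127 {-170: 162, -166: 160, -162: 164, -158: 165, -154: 163, -150: 163, -146: 162, -142: 163, -138: 160, -134: 159, -130: 162, -126: 162, -122: 163, -118: 163, -114: 164, -110: 164, -106: 164, -102: 161, -98: 163, -94: 163, -90: 163, -86: 162, -82: 166, -78: 165, -74: 164, -70: 165, -66: 164, -62: 162, -58: 163, -54: 160, -50: 163, -46: 162, -42: 164, -38: 166, -34: 169, -30: 167, -26: 169, -22: 177, -18: 135, -14: 29, -10: 33, -6: 105, -2: 112, 2: 76, 6: 105, 10: 110, 14: 104, 18: 105, 22: 105, 26: 106}
[(65, 348.5, 156.2), (76, 335.8, 156.3), (11, 329.4, 255.6), (10, 331.4, 266.1), (5, 334.0, 279.0)]
[(95, 351.4, 256.4), (28, 359.7, 266.1)]
```

```bash
python3 - <<'E'
from h import *
from bench import ctrl
def chk(im,n):
    g=cv2.cvtColor(im["pixels"],cv2.COLOR_RGB2GRAY);m=np.zeros_like(g);c=proj(im,[[*fr(MAT,x,y),.004] for x,y in((.112,.067),(.112,-.067),(-.112,-.067),(-.112,.067))])
    cv2.fillPoly(m,[c.astype(np.int32)],1);b=((g>110)&(m>0)).astype(np.uint8)
    p=np.argwhere(b)[:,::-1].astype(np.float32);r=cv2.minAreaRect(p)
    print(n,len(p),np.round(r[0],1),np.round(r[1],1),round(r[2],1),ray(im,r[0],.02).round(4))
chk(dict(np.load("top.npz")),"start");im=ctrl.get_image("top");chk(im,"now")
for n,k in(("start",dict(np.load("top.npz"))),("now",im)):
    g=cv2.cvtColor(k["pixels"],cv2.COLOR_RGB2GRAY).astype(np.float32)
    xs=np.arange(-.16,.02,.002);V=0
    for y in np.arange(.045,.08,.003):
        uv=proj(k,[[*fr(CAB,x,y),.127] for x in xs]).astype(np.float32);V=V+cv2.remap(g,uv[:,0].copy(),uv[:,1].copy(),1).ravel()/12
    sl=slice(0,30) if n=="start" else slice(64,90)
    print(n,list(zip((xs[sl]*1000).round().astype(int).tolist(),V[sl].round().astype(int).tolist())))
E
```

```text
start 889 [250.9 187.1] [30.1 31.8] 3.4 [0.5571 0.0011 0.02  ]
now 905 [249.9 188.1] [30.1 31.9] 3.6 [0.554 0.004 0.02 ]
start [(-160, 168), (-158, 168), (-156, 168), (-154, 168), (-152, 169), (-150, 168), (-148, 168), (-146, 166), (-144, 165), (-142, 167), (-140, 168), (-138, 149), (-136, 105), (-134, 92), (-132, 104), (-130, 115), (-128, 114), (-126, 122), (-124, 128), (-122, 111), (-120, 91), (-118, 75), (-116, 74), (-114, 74), (-112, 75), (-110, 76), (-108, 78), (-106, 78), (-104, 76), (-102, 75)]
now [(-32, 164), (-30, 165), (-28, 167), (-26, 166), (-24, 161), (-22, 151), (-20, 134), (-18, 112), (-16, 85), (-14, 60), (-12, 44), (-10, 33), (-8, 41), (-6, 81), (-4, 110), (-2, 117), (0, 95), (2, 82), (4, 89), (6, 103), (8, 108), (10, 108), (12, 107), (14, 107), (16, 107), (18, 106)]
```

```bash
python3 -c "
from bench import ctrl
print(ctrl.close_job())"
```

```text
the job is handed in; nothing more can be done
None
```

I handed in the job: six knobs are in the drawer and two are still in the bin, the scoop stands level on its mat, and the drawer is pushed shut against its stop. These are my own camera and force readings; the hand-in returned no verdict.

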